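# Book in and probe the can capacitors

### The job

Book in the big can capacitors on the bench: stand every one upright inside the white-outlined strip in front of the label reader, its white label turned to face the reader squarely, then press the reader's button with them all in place. Next take the spring-tipped probe from its stand and press its tip briefly onto the middle of the brass terminal on top of each capacitor, one after another from the tallest to the shortest, and put the probe back in its stand, collar down on the rim. At the end all capacitors must still stand in the strip facing the reader (set right any that has been knocked), and nothing else on the bench may be disturbed.

Things in the scene. Friction and masses are not known exactly. Their poses are not given: they have to be found in the camera images.
- cap_a: The tallest can capacitor (None if absent): a black cylinder 56 mm in diameter, 120 mm tall, on a dark foot ring 72 mm wide, 10 mm high, with a brass stud (20 mm across, 6 mm high) mid-top. A white paper label covers one side; a white stripe leads from it to the stud. Origin: centre of the underside; z up; +x: out through the label's middle. Starts upright.
- cap_a_terminal (a point): Centre of the top of that capacitor's brass stud, 126 mm above its underside (None if it is absent).
- cap_b: The second tallest can capacitor (None if absent): a black cylinder 52 mm in diameter, 101 mm tall, on a dark foot ring 68 mm wide, 10 mm high, with a brass stud (20 mm across, 6 mm high) mid-top. A white paper label covers one side; a white stripe leads from it to the stud. Origin: centre of the underside; z up; +x: out through the label's middle. Starts upright.
- cap_b_terminal (a point): Centre of the top of that capacitor's brass stud, 107 mm above its underside (None if it is absent).
- cap_c: The second shortest can capacitor (None if absent): a black cylinder 48 mm in diameter, 83 mm tall, on a dark foot ring 64 mm wide, 10 mm high, with a brass stud (20 mm across, 6 mm high) mid-top. A white paper label covers one side; a white stripe leads from it to the stud. Origin: centre of the underside; z up; +x: out through the label's middle. Starts upright.
- cap_c_terminal (a point): Centre of the top of that capacitor's brass stud, 89 mm above its underside (None if it is absent).
- cap_d: The shortest can capacitor (None if absent): a black cylinder 44 mm in diameter, 66 mm tall, on a dark foot ring 60 mm wide, 10 mm high, with a brass stud (20 mm across, 6 mm high) mid-top. A white paper label covers one side; a white stripe leads from it to the stud. Origin: centre of the underside; z up; +x: out through the label's middle. Starts upright.
- cap_d_terminal (a point): Centre of the top of that capacitor's brass stud, 72 mm above its underside (None if it is absent).
- reader: Label reader: a fixed grey bar 460 mm long (y), 60 mm deep (x), 60 mm high. Origin: centre of its underside. Its dark reading window is on its -x face, which looks roughly towards the robot, so a label faces it squarely when the capacitor's +x points along the reader's +x. It may be turned a few degrees.
- strip (a point): Centre, at bench level, of the strip outlined in white in front of the reader's window, 100 mm in front of the reader's origin; axes as the reader. The strip is 100 mm deep (x from -50 to +50 mm) and 460 mm long (y from -230 to +230 mm), flat paint with no edge.
- scan_button (a joint): The round white push button (32 mm across, in a black housing) on top of the reader at its middle: 0 released, 0.006 m fully down; it springs back, full travel takes 5 N. Counts as pressed beyond 0.004 m.
- scan_button_top (a point): Centre of the top face of that button; press straight down.
- stand: Probe stand: a fixed upright aluminium tube, 60 mm outer diameter, 32 mm bore, 105 mm tall, on a dark round foot. Origin: centre of its underside. It is on the robot's left or right.
- stand_seat (a point): Centre of the top rim of the stand, 105 mm above the bench: where the probe's origin belongs when it is put back.
- probe: Spring-tipped test probe, 130 g, upright in the stand. Origin: centre of the underside of its grey collar (50 mm across, 6 mm thick), which rests on the stand's rim. z points up the round black handle (24 mm diameter, 6 to 76 mm above the origin; grip it from above). Below: a shaft 16 mm in diameter, 75 mm long, then a brass tip 6 mm in diameter ending 97 mm below the origin.
- probe_tip (a point): The very end of the probe's brass tip, 97 mm below the probe's origin when not pressed.
- probe_spring (a joint): How far the probe's tip is pushed in: 0 free, 0.010 m fully in; about 0.9 N to start and 3.1 N at the end.
- heatsink: Not part of the job, leave it where it is: a loose black finned heat sink, 70 x 100 x 32 mm, left of the reader.
- mug: Not part of the job, leave it where it is: a loose white mug, 95 mm tall.
- solder_reel: Not part of the job: a fixed solder reel on a spindle, 90 mm across, 112 mm high, on the other side from the probe stand.
Mind the look-alikes: they are no part of the job. What is shaped like the cap_d but red is not meant. What is shaped like the cap_a but blue is not meant.

How it is judged:
On the way, in this order (a step that is already met when the one before it is completed fails the run):
1. with every capacitor present standing upright in the outlined strip, its label within 16 degrees of facing the reader squarely, the reader's button is pressed (value of joint scan_button above 0.004 m and x of cap_a in the frame of strip between -0.03 and 0.03 m and y of cap_a in the frame of strip between -0.215 and 0.215 m and angle between each of cap_a, cap_b, cap_c, cap_d's own z axis and vertical below 0.1 rad and height (world z) of each of cap_a, cap_b, cap_c, cap_d below 0.008 m and angle between the x axis of each of cap_a, cap_b, cap_c, cap_d and the x axis of reader, either way round below 0.28 rad and x of reader in the frame of cap_a above 0 m and x of cap_b in the frame of strip between -0.03 and 0.03 m and y of cap_b in the frame of strip between -0.215 and 0.215 m and x of reader in the frame of cap_b above 0 m and x of cap_c in the frame of strip between -0.03 and 0.03 m and y of cap_c in the frame of strip between -0.215 and 0.215 m and x of reader in the frame of cap_c above 0 m and x of cap_d in the frame of strip between -0.03 and 0.03 m and y of cap_d in the frame of strip between -0.215 and 0.215 m and x of reader in the frame of cap_d above 0 m), for 0.1 s.
2. the probe's tip is pressed onto the brass terminal of the tallest capacitor (cap_a) (contact force between probe and cap_a above 0.3 N and distance between probe_tip and cap_a_terminal below 0.01 m), for 0.2 s.
3. the probe's tip is pressed onto the brass terminal of the second tallest capacitor (cap_b) (contact force between probe and cap_b above 0.3 N and distance between probe_tip and cap_b_terminal below 0.01 m), for 0.2 s.
4. the probe's tip is pressed onto the brass terminal of the second shortest capacitor (cap_c) (contact force between probe and cap_c above 0.3 N and distance between probe_tip and cap_c_terminal below 0.01 m), for 0.2 s.
5. the probe's tip is pressed onto the brass terminal of the shortest capacitor (cap_d) (contact force between probe and cap_d above 0.3 N and distance between probe_tip and cap_d_terminal below 0.01 m), for 0.2 s.
At the end, for the whole second after the job is handed in: Each capacitor present stands upright in the strip: axis within 30 mm of its centre line and 215 mm of its middle, label within 16 degrees of square to the reader; probe upright in its stand, origin within 12 mm of the seat; all released and at rest (linear speed of each of cap_a, cap_b, cap_c, cap_d, probe below 0.02 m/s and x of cap_a in the frame of strip between -0.03 and 0.03 m and y of cap_a in the frame of strip between -0.215 and 0.215 m and angle between each of cap_a, cap_b, cap_c, cap_d's own z axis and vertical below 0.1 rad and height (world z) of each of cap_a, cap_b, cap_c, cap_d below 0.008 m and angle between the x axis of each of cap_a, cap_b, cap_c, cap_d and the x axis of reader, either way round below 0.28 rad and x of reader in the frame of cap_a above 0 m and x of cap_b in the frame of strip between -0.03 and 0.03 m and y of cap_b in the frame of strip between -0.215 and 0.215 m and x of reader in the frame of cap_b above 0 m and x of cap_c in the frame of strip between -0.03 and 0.03 m and y of cap_c in the frame of strip between -0.215 and 0.215 m and x of reader in the frame of cap_c above 0 m and x of cap_d in the frame of strip between -0.03 and 0.03 m and y of cap_d in the frame of strip between -0.215 and 0.215 m and x of reader in the frame of cap_d above 0 m and distance between probe and stand_seat below 0.012 m and angle between probe's own z axis and vertical below 0.12 rad); the robot touches nothing.
It fails at once if a bystander (heat sink or mug) is moved more than 30 mm (distance of any of heatsink, mug from where it was at the start of the episode above 0.03 m).
Of cap_a, cap_b, cap_c, cap_d only 3 to 4 are there at a start; the rules pass over those that are not, and their reading is None.
At some moment in a run one of cap_a, cap_b, cap_c, cap_d may be knocked a few centimetres aside while the robot is not near it.
It also fails if it takes over 210 s, if anything falls off the work surface, if the arm or the gripper's body presses on something with over 40 N, if the wrist force passes 120 N, or if a joint passes its speed limit or range.

### The arm

A 6-joint arm with a two-finger parallel gripper is mounted at the origin on the work surface. World frame = base frame: x ahead of the robot, y to its left, z up, the work surface at z = 0. Lengths are in m, angles in rad, forces in N, time in s.
With the tool pointing down it reaches from about 0.25 to 0.775 m from the base axis. Payload 4 kg.
Tool frame: the origin (TCP) lies midway between the tips of the shut fingers; the grasp point (between the pads) lies 19 mm behind it (grip_point_offset is the distance from the TCP to the grasp point, in m); z points along the fingers, y is the line along which they close (so a half turn about z gives the same grasp; the last joint's range is limited). The gripper opens to 94 mm and grips with 3 to 60 N. Pads are 16 mm wide; open, the fingers measure 119 mm over their backs; the gripper's body (75 mm by 177 mm) begins 78 mm behind the grasp point.
Start: joints at [-1.282, 0.087, 1.371, -0, 1.684, -0.103], TCP at [0.21, -0.508, 0.206] pointing down, gripper open.
Joint ranges: [-3.1, 3.1], [-0.76, 2.03], [0.27, 2.55], [-1.08, 4.22], [0.17, 2.65], [-2.57, 2.57]. Speed limits (rad/s): [2.79, 2.79, 3.14, 3.14, 3.14, 3.14].

### API

Orientations are given as [roll, pitch, yaw] about the fixed x, y, z axes, in that order (R = Rz(yaw) Ry(pitch) Rx(roll)).
In Python, from bench import * gives the robot as it stands.
- The arm moves only by the tool carry_out, never from a script. Its argument "commands" is a list of rows, each a list of 6 numbers: the shift along the tool's x, y, z in m, then the turn, a rotation vector about the tool's x, y, z in rad. In form: [[tx, ty, tz, rx, ry, rz], ...]. A call has exactly 5 rows; each row is the pose to reach, as a shift and turn from the pose commanded when the call began, along the tool's axes at that moment; what a row does not reach only later rows make up. A row lasts 1/10 s, in which the tool goes at most 50 mm and 8.59 degrees, less where a joint would pass 70% of its speed; a pose out of reach is approached as far as the arm can. A call with a gripper value outside its range is refused whole. "jaw" is the opening, from 0 (shut) to 1 (fully open), set as the call begins (left out, the last holds). The fingers move at their own pace and stop on an object; the grip force is fixed at half the most. Time passes only in rows, so rows that repeat a pose let the fingers close, or fill a call up. It gives the time, the measured TCP pose, the force, the opening and the grip force at its end, in the units of the state.
- get_obs(): the state, without advancing time (a new reading comes with each control period).
- snapshot(name): name is "side" or "top"; returns a dict with "img" (400x640x3 uint8, red, green, blue), "range_z" (400x640 float32, m along the optical axis (not along the pixel's ray), 0 where there is no reading), "fx", "fy", "cx", "cy" (pixels), "distortion" ([k1, k2, p1, p2, k3] as OpenCV has them; the pictures are not rectified), "R" (3x3) and "t" (3): a world point X has camera coordinates R X + t. Camera axes: x right, y down, z forward; pixel columns grow to the right and rows downward; lengths in m; the calibration is good to about 2 mm. A picture is of the moment at which its call begins.
- close_job(): hands the job in; it is judged then, once.
The state is a dict: "time": time; "joint_positions": joint angles; "qvel": joint speeds; "joint_torque": joint torques, N m; "tool_pos": TCP position; "ee_rot": TCP orientation; "wrist_force": force on the tool from outside, world axes, zero at the start; "wrist_torque": the same for the moment, N m; "width": finger opening in m; "finger_force": force on a finger pad.
Only numpy, scipy, OpenCV 4.12 (cv2) and the standard library are available. Lean on these libraries where they do the work, as an engineer would, in place of code of your own. Each camera call takes 0.05 s, during which the arm holds its last target. There are 200 camera calls.

## Working session

There is one attempt and no reset: what is moved stays moved. The work goes in short steps, Python scripts to look and compute and a tool call to move; the robot and the scene stay as the last step left them, time stands still between calls to the robot, and variables do not carry over. Pictures are saved under pics/ and viewed, at most 16 in all, crops included, and the job is handed in when it is done.

Besides the shell and the picture viewer there is one more tool, called after "Request:" by a JSON object that holds its "api" and its "payload". carry_out: Moves the arm, as the interface text tells. Its arguments: {"type":"object","properties":{"commands":{"type":"array","items":{"type":"array","items":{"type":"number"}}},"jaw":{"type":"number"}},"required":["commands"]}

```bash
ls; mkdir -p pics
python3 - <<'E'
from bench import *
import cv2,numpy as np
o=get_obs()
print(o)
for n in ("top","side"):
    s=snapshot(n); np.savez(f"{n}0.npz",**s)
    cv2.imwrite(f"pics/{n}0.png",s["img"][:,:,::-1])
    print(n,s["fx"],s["fy"],s["cx"],s["cy"],s["distortion"],s["R"],s["t"])
E
```

```text
pics
{'time': 0.0, 'joint_positions': array([-1.28210985e+00,  8.79763306e-02,  1.37222945e+00, -2.74275160e-05,
        1.68357710e+00, -1.03082441e-01]), 'qvel': array([-0.00084432, -0.0010182 , -0.0005582 , -0.00120265,  0.0005898 ,
        0.00091967]), 'joint_torque': array([ 4.00493036e-05, -3.40169978e+01, -3.02430511e+01,  7.16545503e-02,
        3.28924181e-02, -1.69806867e-04]), 'tool_pos': array([ 0.20984579, -0.50781541,  0.20430509]), 'ee_rot': array([-3.13941124e+00, -1.98259188e-04,  3.91765646e-01]), 'wrist_force': array([0.25118939, 0.14166483, 0.4887365 ]), 'wrist_torque': array([-0.07974819,  0.02151604,  0.0255065 ]), 'finger_force': 0.0, 'width': 0.09397524516738838}
top 371.2657628352693 371.2657628352693 318.34765499091446 197.71827177473176 [-0.06942608  0.          0.          0.          0.        ] [[ 0.00936177 -0.99945192  0.0317525 ]
 [-0.99601792 -0.01213563 -0.08832346]
 [ 0.08866038 -0.03079919 -0.99558563]] [-0.05433663  0.55801904  1.00173665]
side 373.24530072759717 373.24530072759717 319.63937630414244 209.59973803845688 [0.01327082 0.         0.         0.         0.        ] [[-0.88723908 -0.46082033  0.02124714]
 [-0.2838243   0.5089921  -0.81263203]
 [ 0.36366273 -0.72702935 -0.58238969]] [0.45972326 0.26963846 1.07707237]
```

View pics/top0.png

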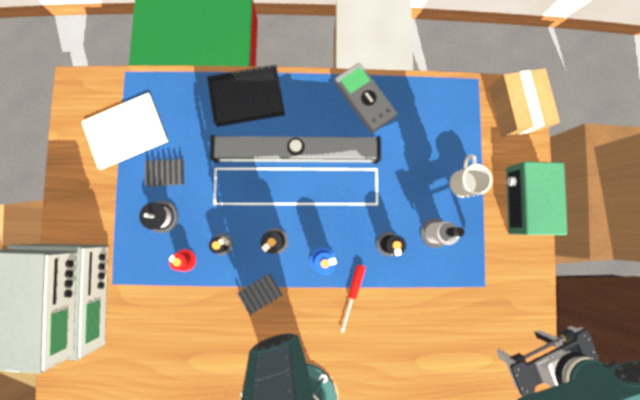

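View pics/side0.png

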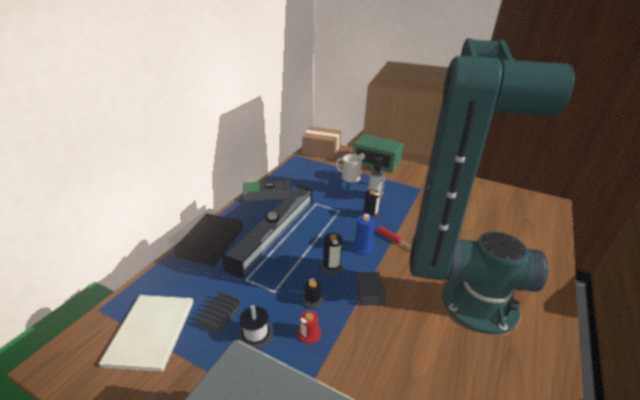

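The top view shows three black capacitors at about (220,243), (271,242) and (392,244). The look-alikes are red (180,261), blue (323,261), the solder reel (157,216) and the stand with the probe (440,233). The reader is at (295,148), its button at (296,146), the strip spans (213–378, 167–205), the mug is at (470,180) and the heat sink at (165,168). In the side view the blacks are at (313,291), (333,250) and (372,201).

```bash
cat > h.py <<'E'
import cv2,numpy as np
def load(n):
    return dict(np.load(n))
def K(s): return np.array([[s["fx"],0,s["cx"]],[0,s["fy"],s["cy"]],[0,0,1]])
def norm(s,uv): return cv2.undistortPoints(np.float64(uv).reshape(-1,1,2),K(s),np.float64(s["distortion"])).reshape(-1,2)
def plane(s,uv,z):
    n=norm(s,uv); d=np.c_[n,np.ones(len(n))]@s["R"]; c=-s["R"].T@s["t"]
    return c+d*((z-c[2])/d[:,2])[:,None]
def cloud(s):
    h,w=s["range_z"].shape; v,u=np.mgrid[:h,:w]
    n=norm(s,np.c_[u.ravel(),v.ravel()].astype(float)); z=s["range_z"].ravel()[:,None]
    P=(np.c_[n,np.ones(len(n))]*z-s["t"])@s["R"]; P[z[:,0]==0]=np.nan
    return P.reshape(h,w,3)
def proj(s,X):
    r,_=cv2.Rodrigues(s["R"]); return cv2.projectPoints(np.float64(X).reshape(-1,1,3),r,s["t"],K(s),np.float64(s["distortion"]))[0].reshape(-1,2)
E
python3 - <<'E'
from h import *
t=load("top0.npz"); im=t["img"][:,:,::-1]
P=cloud(t); hsv=cv2.cvtColor(t["img"],cv2.COLOR_RGB2HSV)
# table check
print("table z",np.nanmedian(P[255:280,340:345,2]), P[200,300])
for nm,(u,v) in dict(c1=(220,243),c2=(271,242),c3=(392,244),red=(180,261),blue=(323,261),stand=(440,233)).items():
    Q=P[v-24:v+25,u-24:u+25].reshape(-1,3); Q=Q[Q[:,2]>0.03]
    z=np.nanpercentile(Q[:,2],97)
    T=Q[(Q[:,2]>z-0.02)]; print(nm,"z97",z.round(3),"max",np.nanmax(Q[:,2]).round(3),"n",len(T),"top c",((T.max(0)+T.min(0))/2).round(3),"ext",(T.max(0)-T.min(0)).round(3))
# strip corners: white mask
m=((hsv[:,:,1]<60)&(hsv[:,:,2]>150)).astype(np.uint8); m[:162]=0;m[210:]=0;m[:,:205]=0;m[:,385:]=0
c,_=cv2.findContours(m,cv2.RETR_EXTERNAL,cv2.CHAIN_APPROX_NONE); c=max(c,key=len)
W=plane(t,c.reshape(-1,2).astype(float),0)
r=cv2.minAreaRect((W[:,:2]*1000).astype(np.float32)); print("strip",r)
# button
m=((hsv[:,:,1]<70)&(hsv[:,:,2]>170)).astype(np.uint8); m[:130]=0;m[160:]=0;m[:,:280]=0;m[:,312:]=0
v,u=np.nonzero(m); print("btn px",u.mean(),v.mean(),len(u),np.nanmedian(P[v,u],0))
R=P[125:170,205:390].reshape(-1,3); R=R[(R[:,2]>0.05)&(R[:,2]<0.07)]
print("reader",cv2.minAreaRect((R[:,:2]*1000).astype(np.float32)))
def crop(u0,v0,w,h,k): return cv2.resize(im[v0:v0+h,u0:u0+w],None,fx=k,fy=k,interpolation=cv2.INTER_CUBIC)
a=np.vstack([crop(165,205,130,70,6)[:, :780],crop(300,212,160,70,5)[:,:780][:300]][:1]+[crop(300,205,156,72,5)[:,:780][:180*2]][:0] )
b=np.hstack([crop(165,205,130,70,3),crop(310,205,130,70,3)]); 
c=np.hstack([crop(205,220,33,50,8),crop(253,220,33,50,8),crop(375,220,33,50,8)]) 
cv2.imwrite("pics/crop1.png",c)
s=load("side0.npz"); im2=s["img"][:,:,::-1]
d=cv2.resize(im2[185:310,290:390],None,fx=4.5,fy=4.5,interpolation=cv2.INTER_CUBIC); cv2.imwrite("pics/crop2.png",d)
E
```

```text
table z -0.0006700651376902466 [0.55364595 0.00276541 0.00103953]
c1 z97 0.073 max 0.075 n 218 top c [0.427 0.219 0.064] ext [0.042 0.041 0.022]
c2 z97 0.126 max 0.129 n 396 top c [0.44 0.07 0.12] ext [0.052 0.053 0.017]
c3 z97 0.107 max 0.109 n 316 top c [ 0.433 -0.246  0.098] ext [0.051 0.048 0.022]
red z97 0.073 max 0.075 n 219 top c [0.382 0.322 0.064] ext [0.04  0.042 0.022]
blue z97 0.126 max 0.128 n 402 top c [ 0.387 -0.062  0.118] ext [0.055 0.052 0.02 ]
stand z97 0.18 max 0.183 n 102 top c [ 0.468 -0.381  0.173] ext [0.022 0.025 0.021]
strip ((593.9658813476562, 14.535614013671875), (109.20089721679688, 469.16497802734375), 0.6660706400871277)
btn px 297.5302325581395 151.28837209302327 215 [0.67197338 0.01150602 0.06218662]
reader ((693.5439453125, 15.22412109375), (66.7359848022461, 464.5425109863281), 0.8112544417381287)
```

View pics/crop1.png

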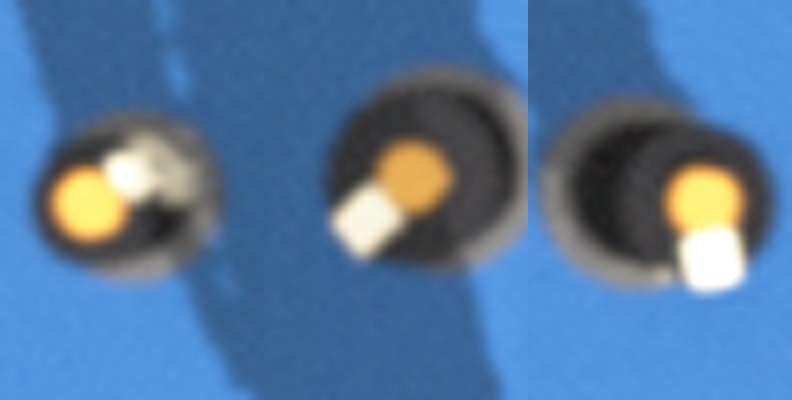

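View pics/crop2.png

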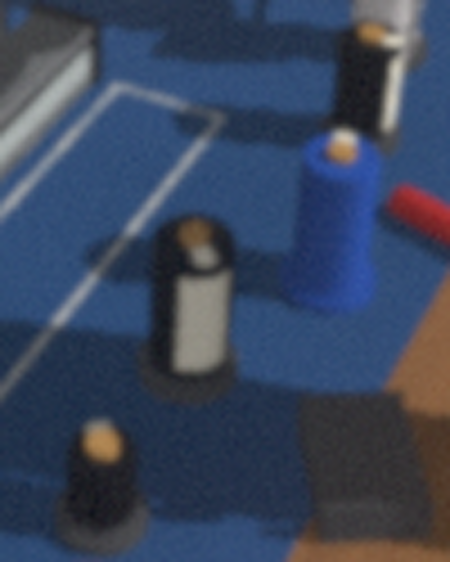

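The crops confirm three real capacitors: c1 is D (72 mm, stripe up-right), c2 is A (126 mm, stripe down-left) and c3 is B (107 mm, stripe down). cap_c is absent, and the red and blue ones are look-alikes. Next I'll measure stud and stripe precisely.

```bash
cat >> h.py <<'E'
H=dict(a=.126,b=.107,d=.072)
def cap(s,k,xy):
    """terminal xy and label yaw in snapshot s of cap k near xy"""
    hsv=cv2.cvtColor(s["img"],cv2.COLOR_RGB2HSV).astype(int); z=H[k]
    c=proj(s,[[*xy,z]])[0]; v,u=np.mgrid[:400,:640]; near=np.hypot(u-c[0],v-c[1])<22
    br=near&(hsv[...,0]>8)&(hsv[...,0]<28)&(hsv[...,1]>110)&(hsv[...,2]>80)
    n,l,st,ce=cv2.connectedComponentsWithStats(br.astype(np.uint8)); i=1+np.argmax(st[1:,4])
    T=plane(s,[ce[i]],z)[0,:2]
    wh=near&(hsv[...,1]<60)&(hsv[...,2]>150)
    vv,uu=np.nonzero(wh); 
    if len(uu)==0: return T,None,st[i,4],0
    W=plane(s,np.c_[uu,vv].astype(float),z-.006)[:,:2]-T; r=np.hypot(*W.T)
    W=W[(r>.010)&(r<.028)]
    d=W.mean(0); return T.round(4),round(float(np.arctan2(d[1],d[0])),3),int(st[i,4]),len(W)
E
python3 - <<'E'
from h import *
t=load("top0.npz"); s=load("side0.npz")
for k,xy in dict(d=(.427,.219),a=(.44,.07),b=(.433,-.246)).items(): print(k,cap(t,k,xy),"side",cap(s,k,xy))
P=cloud(t)
hsv=cv2.cvtColor(t["img"],cv2.COLOR_RGB2HSV)
m=((hsv[:,:,1]<60)&(hsv[:,:,2]>170)).astype(np.uint8); n,l,st,ce=cv2.connectedComponentsWithStats(m[132:160,284:308])
print(st,ce+[284,132]); Q=P[132:160,284:308].reshape(-1,3); print("btn z",np.nanpercentile(Q[:,2],[50,80,90,97])); B=Q[Q[:,2]>.068]; print(((B.max(0)+B.min(0))/2),B.max(0)-B.min(0),len(B))
# stand & probe
Q=P[205:260,415:475].reshape(-1,3); 
for a,b in((.16,.19),(.095,.116)):
    T=Q[(Q[:,2]>a)&(Q[:,2]<b)]; print("stand",a,((T.max(0)+T.min(0))/2).round(4),T.max(0)-T.min(0),np.median(T,0),len(T))
E
```

```text
d (array([0.4272, 0.2206]), -1.047, 71, 51) side (array([0.42575275, 0.2232269 ]), None, np.int32(43), 0)
a (array([0.4403, 0.07  ]), 2.354, 68, 45) side (array([0.4394, 0.0722]), nan, 13, 0)
b (array([ 0.435 , -0.2455]), -2.924, 71, 53) side (array([ 0.4336, -0.2415]), -2.611, 15, 10)
[[  0   0  24  27 481]
 [  6   8  12  12 107]
 [  0  23  24   5  84]] [[295.05821206 143.5031185 ]
 [295.21495327 145.14018692]
 [298.39285714 157.39285714]]
btn z [0.05941835 0.07245481 0.07950881 0.0820546 ]
[0.69419787 0.01561365 0.07645293] [0.04710085 0.04571952 0.01681153] 238
stand 0.16 [ 0.468  -0.3813  0.1728] [0.02174544 0.02490178 0.02074346] [ 0.46689085 -0.37796646  0.17801848] 102
stand 0.095 [ 0.4641 -0.3806  0.1054] [0.05713339 0.0566313  0.02064927] [ 0.45897135 -0.37229076  0.10792598] 303h.py:29: RuntimeWarning: Mean of empty slice.
  d=W.mean(0); return T.round(4),round(float(np.arctan2(d[1],d[0])),3),int(st[i,4]),len(W)
  ret = um.true_divide(
```

Request:
{"api": "carry_out", "payload": {"commands": [[0.031,-0.0157,-0.003,0,0,0],[0.062,-0.0314,-0.006,0,0,0],[0.0925,-0.047,-0.009,0,0,0],[0.1235,-0.063,-0.012,0,0,0],[0.154,-0.0785,-0.015,0,0,0]], "jaw": 1}}

```text
time: 0.6
tool_pos: [0.3229, -0.3756, 0.2201]
ee_rot: [-3.141, 0.0, 0.392]
wrist_force: [0.8, 0.2, 1.0]
width: 0.094
finger_force: 0.0
```

Request:
{"api": "carry_out", "payload": {"commands": [[0.031,-0.0157,0,0,0,0],[0.062,-0.0314,0,0,0,0],[0.0925,-0.047,0,0,0,0],[0.154,-0.0785,0,0,0,0],[0.154,-0.0785,0,0,0,0]]}}

```text
time: 1.1
tool_pos: [0.4363, -0.2425, 0.22]
ee_rot: [-3.14, -0.001, 0.395]
wrist_force: [-0.2, -0.4, 0.1]
width: 0.094
finger_force: 0.0
```

```bash
cat >> h.py <<'E'
from scipy.spatial.transform import Rotation as Rn
def st():
    from bench import get_obs
    o=get_obs(); R=Rn.from_euler('xyz',o["ee_rot"]).as_matrix(); p=np.array(o["tool_pos"])
    return o,R,p,np.arctan2(R[1,0],R[0,0])
def go(x,y,z,yaw=None):
    o,R,p,psi=st(); d=R.T@(np.array([x,y,z])-p)
    print("t",round(o["time"],2),"p",p.round(4),"psi",psi.round(3),"tilt",(R[:2,2]).round(4),"q6",o["joint_positions"][5].round(2),"w",o["width"].round(4),"ff",round(float(o["finger_force"]),1),"F",o["wrist_force"].round(1))
    print("  shift",d.round(4),"rz",None if yaw is None else round(psi-yaw,3))
E
python3 -c "
from h import *
go(.435,-.2455,.061)
from bench import snapshot
t=snapshot('top');np.savez('t.npz',**t)
for k,xy in dict(d=(.427,.219),a=(.44,.07),b=(.433,-.246)).items(): print(k,cap(t,k,xy))
"
```

```text
Traceback (most recent call last):
  File "h.py", line 37, in go
    print("t",round(o["time"],2),"p",p.round(4),"psi",psi.round(3),"tilt",(R[:2,2]).round(4),"q6",o["joint_positions"][5].round(2),"w",o["width"].round(4),"ff",round(float(o["finger_force"]),1),"F",o["wrist_force"].round(1))
                                                                                                                                       ^^^^^^^^^^^^^^^^
AttributeError: 'float' object has no attribute 'round'
```

```bash
sed -i 's/o\["width"\].round(4)/round(float(o["width"]),4)/' h.py; python3 -c "
from h import *
go(.435,-.2455,.061)
"
```

```text
t 1.1 p [ 0.4363 -0.2425  0.22  ] psi 0.395 tilt [0.0001 0.0018] q6 0.55 w 0.094 ff 0.0 F [-0.2 -0.4  0.1]
  shift [-0.0025  0.0025  0.159 ] rz None
```

Request:
{"api": "carry_out", "payload": {"commands": [[-0.002,0.002,0.02,0,0,0],[-0.002,0.002,0.045,0,0,0],[-0.002,0.002,0.07,0,0,0],[-0.002,0.002,0.09,0,0,0],[-0.002,0.002,0.11,0,0,0]]}}

```text
time: 1.6
tool_pos: [0.4331, -0.2478, 0.1088]
ee_rot: [-3.14, 0.001, 0.392]
wrist_force: [-0.2, -0.3, -0.3]
width: 0.0939
finger_force: 0.0
```

Request:
{"api": "carry_out", "payload": {"commands": [[0,0,0.02,0,0,0],[0,0,0.035,0,0,0],[0,0,0.045,0,0,0],[0,0,0.049,0,0,0],[0,0,0.049,0,0,0]]}}

```text
time: 2.1
tool_pos: [0.4334, -0.2481, 0.0611]
ee_rot: [-3.141, 0.0, 0.392]
wrist_force: [0.2, 0.4, 0.6]
width: 0.094
finger_force: 0.0
```

```bash
python3 -c "
from h import *
go(.435,-.2455,.061)
"
```

```text
t 2.1 p [ 0.4334 -0.2481  0.0611] psi 0.392 tilt [-0.0007  0.0005] q6 0.55 w 0.094 ff 0.0 F [0.2 0.4 0.6]
  shift [ 0.0025 -0.0018  0.0001] rz None
```

Request:
{"api": "carry_out", "payload": {"commands": [[0.0025,-0.002,0,0,0,0],[0.0025,-0.002,0,0,0,0],[0.0025,-0.002,0,0,0,0],[0.0025,-0.002,0,0,0,0],[0.0025,-0.002,0,0,0,0]]}}

```text
time: 2.6
tool_pos: [0.4353, -0.2455, 0.0618]
ee_rot: [3.141, -0.0, 0.392]
wrist_force: [0.1, -0.5, 0.2]
width: 0.0938
finger_force: 0.0
```

Request:
{"api": "carry_out", "payload": {"commands": [[0,0,0,0,0,0],[0,0,0,0,0,0],[0,0,0,0,0,0],[0,0,0,0,0,0],[0,0,0,0,0,0]], "jaw": 0.3}}

```text
time: 3.1
tool_pos: [0.4352, -0.2455, 0.0614]
ee_rot: [3.142, 0.0, 0.392]
wrist_force: [0.1, 0.0, 0.2]
width: 0.0577
finger_force: 0.0
```

```bash
python3 -c "
from h import *
go(.5955,-.1255,.063,.392+2.936)
from bench import snapshot
t=snapshot('top');np.savez('t.npz',**t)
for k,xy in dict(d=(.427,.219),a=(.44,.07)).items(): print(k,cap(t,k,xy))
"
```

```text
t 3.1 p [ 0.4352 -0.2455  0.0614] psi 0.392 tilt [-0. -0.] q6 0.55 w 0.0577 ff 0.0 F [0.1 0.  0.2]
  shift [ 0.194  -0.0496 -0.0016] rz -2.936
d (array([0.4272, 0.2199]), -0.988, 67, 45)
a (array([0.4416, 0.0689]), 2.364, 54, 50)
```

Request:
{"api": "carry_out", "payload": {"commands": [[0,0,0,0,0,0],[0,0,0,0,0,0],[0,0,0,0,0,0],[0,0,-0.01,0,0,0],[0,0,-0.025,0,0,0]]}}

```text
time: 3.65
tool_pos: [0.4339, -0.2446, 0.0852]
ee_rot: [-3.138, 0.002, 0.392]
wrist_force: [0.5, -0.7, -3.5]
width: 0.0514
finger_force: 30.0
```

Request:
{"api": "carry_out", "payload": {"commands": [[0.015,-0.004,-0.01,0,0,0],[0.035,-0.009,-0.015,0,0,0],[0.06,-0.0155,-0.015,0,0,0],[0.09,-0.023,-0.015,0,0,0],[0.12,-0.031,-0.015,0,0,0]]}}

```text
time: 4.15
tool_pos: [0.5356, -0.1695, 0.1016]
ee_rot: [-3.141, -0.0, 0.392]
wrist_force: [0.1, -0.4, -3.6]
width: 0.0515
finger_force: 30.0
```

Request:
{"api": "carry_out", "payload": {"commands": [[0.025,-0.0065,0,0,0,-0.06],[0.045,-0.0115,0,0,0,-0.18],[0.06,-0.0155,0,0,0,-0.3],[0.07,-0.0175,0,0,0,-0.42],[0.074,-0.0185,0,0,0,-0.54]]}}

```text
time: 4.65
tool_pos: [0.5969, -0.1236, 0.101]
ee_rot: [-3.141, -0.001, 0.938]
wrist_force: [-0.4, -0.7, -4.5]
width: 0.0515
finger_force: 30.0
```

Request:
{"api": "carry_out", "payload": {"commands": [[0,0,0,0,0,-0.12],[0,0,0,0,0,-0.24],[0,0,0,0,0,-0.36],[0,0,0,0,0,-0.48],[0,0,0,0,0,-0.6]]}}

```text
time: 5.15
tool_pos: [0.596, -0.1245, 0.1011]
ee_rot: [-3.141, -0.001, 1.537]
wrist_force: [0.1, 0.0, -2.8]
width: 0.0514
finger_force: 30.0
```

Request:
{"api": "carry_out", "payload": {"commands": [[0,0,0,0,0,-0.12],[0,0,0,0,0,-0.24],[0,0,0,0,0,-0.36],[0,0,0,0,0,-0.48],[0,0,0,0,0,-0.6]]}}

```text
time: 5.65
tool_pos: [0.596, -0.1245, 0.1011]
ee_rot: [-3.141, -0.001, 2.137]
wrist_force: [-0.7, -0.5, -3.1]
width: 0.0516
finger_force: 30.0
```

Request:
{"api": "carry_out", "payload": {"commands": [[0,0,0,0,0,-0.12],[0,0,0,0,0,-0.24],[0,0,0,0,0,-0.36],[0,0,0,0,0,-0.48],[0,0,0,0,0,-0.6]]}}

```text
time: 6.15
tool_pos: [0.596, -0.1245, 0.1012]
ee_rot: [3.141, -0.001, 2.737]
wrist_force: [0.5, 0.6, -3.6]
width: 0.0515
finger_force: 30.0
```

Request:
{"api": "carry_out", "payload": {"commands": [[0,0,0,0,0,-0.12],[0,0,0,0,0,-0.24],[0,0,0,0,0,-0.36],[0,0,0,0,0,-0.48],[0,0,0,0,0,-0.597]]}}

```text
time: 6.65
tool_pos: [0.596, -0.1245, 0.1011]
ee_rot: [3.141, -0.0, -2.949]
wrist_force: [-0.8, -0.3, -3.7]
width: 0.0518
finger_force: 30.0
```

```bash
python3 -c "
from h import *
go(.5955,-.1255,.062,.392+2.936)
from bench import snapshot
t=snapshot('top');np.savez('t.npz',**t)
cv2.imwrite('pics/b1.png',t['img'][100:300,150:500,::-1])
"
```

```text
t 6.65 p [ 0.596  -0.1245  0.1011] psi -2.949 tilt [-0.0006  0.0007] q6 -2.06 w 0.0518 ff 30.0 F [-0.8 -0.3 -3.7]
  shift [ 0.0006 -0.0009  0.0391] rz -6.277
```

View pics/b1.png

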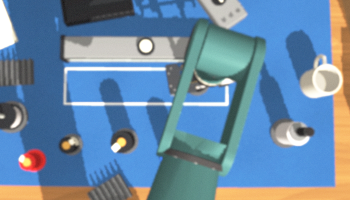

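The image shows the gripper holding B over the strip's right part, around (200,85) in the crop. Now I'll lower it and release.

Request:
{"api": "carry_out", "payload": {"commands": [[0,0,0.012,0,0,0],[0,0,0.022,0,0,0],[0,0,0.032,0,0,0],[0,0,0.038,0,0,0],[0,0,0.0395,0,0,0]]}}

```text
time: 7.2
tool_pos: [0.5951, -0.1254, 0.0613]
ee_rot: [3.141, -0.001, -2.955]
wrist_force: [-0.0, 0.4, 0.1]
width: 0.0513
finger_force: 30.0
```

Request:
{"api": "carry_out", "payload": {"commands": [[0,0,0,0,0,0],[0,0,0,0,0,0],[0,0,0,0,0,0],[0,0,0,0,0,0],[0,0,0,0,0,0]], "jaw": 1}}

```text
time: 7.7
tool_pos: [0.5959, -0.1257, 0.0624]
ee_rot: [-3.141, 0.001, -2.954]
wrist_force: [-0.4, 0.2, -0.5]
width: 0.0881
finger_force: 0.0
```

Request:
{"api": "carry_out", "payload": {"commands": [[0,0,-0.02,0,0,0],[0,0,-0.05,0,0,0],[0,0,-0.08,0,0,0],[0,0,-0.11,0,0,0],[0,0,-0.14,0,0,0]]}}

```text
time: 8.2
tool_pos: [0.5955, -0.1256, 0.2034]
ee_rot: [-3.141, 0.0, -2.954]
wrist_force: [0.9, -0.4, -0.2]
width: 0.0941
finger_force: 0.0
```

```bash
python3 -c "
from h import *
go(.4405,.0695,.2)
"
```

```text
t 8.2 p [ 0.5955 -0.1256  0.2034] psi -2.954 tilt [ 0.0004 -0.0002] q6 -2.06 w 0.0941 ff 0.0 F [ 0.9 -0.4 -0.2]
  shift [0.116  0.2205 0.0033] rz None
```

Request:
{"api": "carry_out", "payload": {"commands": [[0.01,0.02,0,0,0,0],[0.026,0.05,0,0,0,0],[0.045,0.085,0,0,0,0],[0.063,0.12,0,0,0,0],[0.08,0.152,0,0,0,0]]}}

```text
time: 8.7
tool_pos: [0.4876, 0.01, 0.2021]
ee_rot: [3.142, 0.001, -2.955]
wrist_force: [0.8, 0.1, -0.4]
width: 0.094
finger_force: 0.0
```

Request:
{"api": "carry_out", "payload": {"commands": [[0.015,0.029,0,0,0,0],[0.027,0.052,0,0,0,0],[0.036,0.0685,0,0,0,0],[0.036,0.0685,0.01,0,0,0],[0.036,0.0685,0.03,0,0,0]]}}

```text
time: 9.2
tool_pos: [0.4419, 0.0694, 0.1732]
ee_rot: [-3.14, 0.005, -2.953]
wrist_force: [0.6, 0.1, 0.4]
width: 0.094
finger_force: 0.0
```

Request:
{"api": "carry_out", "payload": {"commands": [[0,0,0.02,0,0,0],[0,0,0.02,0,0,0],[0,0,0.02,0,0,0],[0,0,0.02,0,0,0],[0,0,0.02,0,0,0]]}}

```text
time: 9.7
tool_pos: [0.4415, 0.0692, 0.1531]
ee_rot: [-3.141, 0.002, -2.955]
wrist_force: [-0.1, 0.4, -0.1]
width: 0.0939
finger_force: 0.0
```

```bash
python3 -c "
from h import *
go(.4405,.0695,.076)
from bench import snapshot
t=snapshot('side');np.savez('s.npz',**t)
cv2.imwrite('pics/a1.png',cv2.resize(t['img'][150:350,180:460,::-1],None,fx=2,fy=2))
t=snapshot('top');np.savez('t.npz',**t)
for k,xy in dict(d=(.427,.219),b=(.5955,-.1255)).items(): print(k,cap(t,k,xy))
"
```

```text
t 9.7 p [0.4415 0.0692 0.1531] psi -2.955 tilt [ 0.0023 -0.0001] q6 -1.73 w 0.0939 ff 0.0 F [-0.1  0.4 -0.1]
  shift [0.0011 0.0005 0.0771] rz NoneTraceback (most recent call last):
  File "<string>", line 8, in <module>
    for k,xy in dict(d=(.427,.219),b=(.5955,-.1255)).items(): print(k,cap(t,k,xy))
                                                                      ~~~^^^^^^^^
  File "h.py", line 22, in cap
    n,l,st,ce=cv2.connectedComponentsWithStats(br.astype(np.uint8)); i=1+np.argmax(st[1:,4])
                                                                         ~~~~~~~~~^^^^^^^^^^
    return _wrapfunc(a, 'argmax', axis=axis, out=out, **kwds)
    return bound(*args, **kwds)
ValueError: attempt to get argmax of an empty sequence
```

View pics/a1.png

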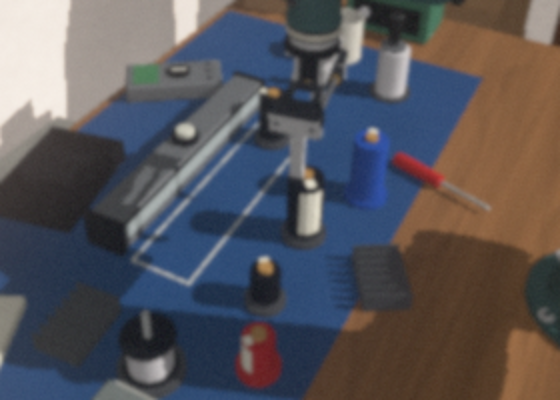

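The view shows B standing in the strip at (275,120) and A directly under the fingers at (307,205), with the rest undisturbed. Now I'll descend and grip A.

Request:
{"api": "carry_out", "payload": {"commands": [[0.001,0,0.02,0,0,0],[0.001,0,0.042,0,0,0],[0.001,0,0.062,0,0,0],[0.001,0,0.074,0,0,0],[0.001,0,0.077,0,0,0]]}}

```text
time: 10.3
tool_pos: [0.4388, 0.0692, 0.0737]
ee_rot: [3.141, -0.002, -2.954]
wrist_force: [-0.7, -0.3, -0.4]
width: 0.0943
finger_force: 0.0
```

Request:
{"api": "carry_out", "payload": {"commands": [[0,0,0,0,0,0],[0,0,0,0,0,0],[0,0,0,0,0,0],[0,0,0,0,0,0],[0,0,0,0,0,0]], "jaw": 0.3}}

```text
time: 10.8
tool_pos: [0.4399, 0.07, 0.0756]
ee_rot: [3.14, 0.001, -2.954]
wrist_force: [-1.4, 4.6, 2.4]
width: 0.0577
finger_force: 2.0
```

Request:
{"api": "carry_out", "payload": {"commands": [[0,0,0,0,0,0],[0,0,0,0,0,0],[0,0,0,0,0,0],[0,0,-0.01,0,0,0],[0,0,-0.025,0,0,0]]}}

```text
time: 11.3
tool_pos: [0.4375, 0.0681, 0.098]
ee_rot: [-3.14, -0.006, -2.955]
wrist_force: [-0.2, -0.6, -4.5]
width: 0.0559
finger_force: 29.9
```

```bash
python3 -c "
from h import *
go(.594,.0145,.1)
from bench import snapshot
t=snapshot('top');np.savez('t.npz',**t)
for k,xy in dict(d=(.427,.219)).items(): print(k,cap(t,k,xy))
"
```

```text
t 11.3 p [0.4375 0.0681 0.098 ] psi -2.955 tilt [-0.0058 -0.0027] q6 -1.73 w 0.0559 ff 29.9 F [-0.2 -0.6 -4.5]
  shift [-0.1437 -0.0818 -0.0028] rz NoneTraceback (most recent call last):
  File "<string>", line 6, in <module>
    for k,xy in dict(d=(.427,.219)).items(): print(k,cap(t,k,xy))
                                                     ~~~^^^^^^^^
  File "h.py", line 22, in cap
    n,l,st,ce=cv2.connectedComponentsWithStats(br.astype(np.uint8)); i=1+np.argmax(st[1:,4])
                                                                         ~~~~~~~~~^^^^^^^^^^
    return _wrapfunc(a, 'argmax', axis=axis, out=out, **kwds)
    return bound(*args, **kwds)
ValueError: attempt to get argmax of an empty sequence
```

Request:
{"api": "carry_out", "payload": {"commands": [[-0.015,-0.009,-0.005,0,0,0],[-0.04,-0.023,-0.01,0,0,0.1],[-0.07,-0.041,-0.01,0,0,0.22],[-0.098,-0.057,-0.01,0,0,0.34],[-0.12,-0.07,-0.01,0,0,0.46]]}}

```text
time: 11.85
tool_pos: [0.5713, 0.0211, 0.1084]
ee_rot: [-3.139, -0.001, 2.863]
wrist_force: [-0.5, -0.0, -4.0]
width: 0.0557
finger_force: 29.9
```

Request:
{"api": "carry_out", "payload": {"commands": [[-0.0175,-0.0015,0,0,0,0.12],[-0.0243,-0.0016,0,0,0,0.24],[-0.0243,-0.0016,0,0,0,0.36],[-0.0243,-0.0016,0,0,0,0.48],[-0.0243,-0.0016,0,0,0,0.6]]}}

```text
time: 12.35
tool_pos: [0.5927, 0.0137, 0.108]
ee_rot: [-3.138, -0.001, 2.263]
wrist_force: [-0.6, -0.2, -4.2]
width: 0.056
finger_force: 30.0
```

Request:
{"api": "carry_out", "payload": {"commands": [[0,0,0,0,0,0.13],[0,0,0,0,0,0.26],[0,0,0,0,0,0.39],[0,0,0,0,0,0.52],[0,0,0,0,0,0.65]]}}

```text
time: 12.85
tool_pos: [0.5926, 0.0138, 0.1082]
ee_rot: [-3.138, 0.002, 1.613]
wrist_force: [-0.3, 0.5, -4.8]
width: 0.0556
finger_force: 30.0
```

Request:
{"api": "carry_out", "payload": {"commands": [[0,0,0,0,0,0.13],[0,0,0,0,0,0.26],[0,0,0,0,0,0.39],[0,0,0,0,0,0.52],[0,0,0,0,0,0.637]]}}

```text
time: 13.35
tool_pos: [0.5926, 0.0137, 0.1081]
ee_rot: [-3.14, 0.003, 0.976]
wrist_force: [-0.8, 0.7, -4.6]
width: 0.0558
finger_force: 30.0
```

Request:
{"api": "carry_out", "payload": {"commands": [[0,0,0,0,0,0],[0,0,0,0,0,0],[0,0,0,0,0,0],[0,0,0,0,0,0],[0,0,0,0,0,0]]}}

```text
time: 13.85
tool_pos: [0.5935, 0.0146, 0.1099]
ee_rot: [3.142, 0.0, 0.982]
wrist_force: [-0.6, 0.1, -4.1]
width: 0.0558
finger_force: 30.0
```

```bash
python3 -c "
from h import *
go(.594,.0145,.0755,.98)
from bench import snapshot
t=snapshot('top');np.savez('t.npz',**t)
for k,xy in dict(d=(.427,.219)).items(): print(k,cap(t,k,xy))
"
```

```text
t 13.85 p [0.5935 0.0146 0.1099] psi 0.982 tilt [-0.0001 -0.0003] q6 0.52 w 0.0558 ff 30.0 F [-0.6  0.1 -4.1]
  shift [0.0002 0.0005 0.0344] rz 0.002
d (array([0.4274, 0.2207]), -0.997, 66, 55)
```

Request:
{"api": "carry_out", "payload": {"commands": [[0,0,0.012,0,0,0],[0,0,0.022,0,0,0],[0,0,0.03,0,0,0],[0,0,0.033,0,0,0],[0,0,0.0345,0,0,0]]}}

```text
time: 14.4
tool_pos: [0.5927, 0.0148, 0.0753]
ee_rot: [-3.14, 0.001, 0.982]
wrist_force: [-3.5, -0.3, 1.5]
width: 0.0557
finger_force: 30.0
```

Request:
{"api": "carry_out", "payload": {"commands": [[0,0,0,0,0,0],[0,0,0,0,0,0],[0,0,0,0,0,0],[0,0,0,0,0,0],[0,0,0,0,0,0]], "jaw": 1}}

```text
time: 14.9
tool_pos: [0.5939, 0.0147, 0.0759]
ee_rot: [3.141, -0.0, 0.982]
wrist_force: [-0.4, 0.0, -0.9]
width: 0.0915
finger_force: 0.0
```

Request:
{"api": "carry_out", "payload": {"commands": [[0,0,-0.02,0,0,0],[0,0,-0.05,0,0,0],[0,0,-0.08,0,0,0],[0,0,-0.11,0,0,0],[0,0,-0.13,0,0,0]]}}

```text
time: 15.4
tool_pos: [0.5943, 0.0147, 0.2084]
ee_rot: [3.138, -0.002, 0.982]
wrist_force: [0.1, -0.5, -0.3]
width: 0.094
finger_force: 0.0
```

```bash
python3 -c "
from h import *
go(.4272,.2204,.2)
from bench import snapshot
t=snapshot('top');np.savez('t.npz',**t)
for k,xy in dict(d=(.427,.219)).items(): print(k,cap(t,k,xy))
im=t['img'][215:270,195:245,::-1]; cv2.imwrite('pics/d1.png',cv2.resize(im,None,fx=8,fy=8,interpolation=2))
"
```

```text
t 15.4 p [0.5943 0.0147 0.2084] psi 0.982 tilt [ 0.0038 -0.0003] q6 0.52 w 0.094 ff 0.0 F [ 0.1 -0.5 -0.3]
  shift [ 0.0782 -0.2533  0.0077] rz None
d (array([0.4272, 0.221 ]), -1.03, 68, 54)
```

View pics/d1.png

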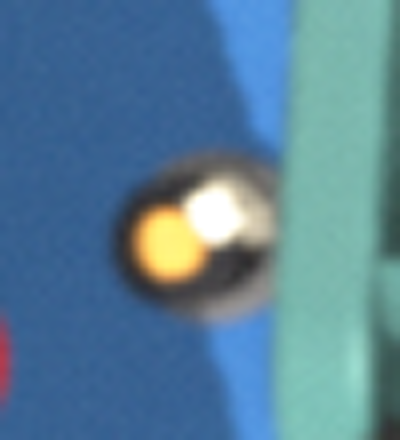

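D's stripe runs from the stud at (170,243) to (215,212), so its yaw is about -0.96. The arm edge is at right, out of the way.

Request:
{"api": "carry_out", "payload": {"commands": [[0.007,-0.02,0,0,0,0],[0.018,-0.058,0,0,0,0],[0.032,-0.104,0,0,0,0],[0.046,-0.15,0,0,0,0],[0.058,-0.19,0,0,0,0]]}}

```text
time: 15.95
tool_pos: [0.466, 0.1698, 0.2046]
ee_rot: [-3.141, 0.0, 0.982]
wrist_force: [1.0, 0.7, 1.3]
width: 0.0938
finger_force: 0.0
```

Request:
{"api": "carry_out", "payload": {"commands": [[0.01,-0.033,0,0,0,-0.12],[0.017,-0.055,0,0,0,-0.24],[0.02,-0.063,0,0,0,-0.36],[0.02,-0.063,0,0,0,-0.48],[0.02,-0.063,0,0,0,-0.6]]}}

```text
time: 16.45
tool_pos: [0.4259, 0.2205, 0.2047]
ee_rot: [-3.141, 0.0, 1.588]
wrist_force: [-1.1, 0.1, -1.4]
width: 0.094
finger_force: 0.0
```

Request:
{"api": "carry_out", "payload": {"commands": [[0,0,0.02,0,0,-0.12],[0,0,0.045,0,0,-0.24],[0,0,0.07,0,0,-0.36],[0,0,0.08,0,0,-0.48],[0,0,0.08,0,0,-0.56]]}}

```text
time: 16.95
tool_pos: [0.4246, 0.2194, 0.1221]
ee_rot: [-3.136, -0.001, 2.146]
wrist_force: [0.5, -0.1, 0.0]
width: 0.0938
finger_force: 0.0
```

Request:
{"api": "carry_out", "payload": {"commands": [[0,0,0,0,0,0],[0,0,0,0,0,0],[0,0,0,0,0,0],[0,0,0,0,0,0],[0,0,0,0,0,0]]}}

```text
time: 17.45
tool_pos: [0.4266, 0.2202, 0.1257]
ee_rot: [3.141, 0.0, 2.141]
wrist_force: [0.1, 0.4, 0.3]
width: 0.0941
finger_force: 0.0
```

```bash
python3 -c "
from h import *
go(.4272,.2206,.026)
from bench import snapshot
t=snapshot('top');np.savez('t.npz',**t)
for k,xy in dict(a=(.5935,.0147),b=(.5955,-.1255)).items(): print(k,cap(t,k,xy))
"
```

```text
t 17.45 p [0.4266 0.2202 0.1257] psi 2.141 tilt [0.0006 0.0001] q6 -0.21 w 0.0941 ff 0.0 F [0.1 0.4 0.3]
  shift [0.0001 0.0006 0.0997] rz None
a (array([0.5921, 0.0151]), -0.007, 73, 45)
b (array([ 0.5962, -0.1254]), -0.074, 70, 46)
```

Request:
{"api": "carry_out", "payload": {"commands": [[0,0.0005,0.025,0,0,0],[0,0.0005,0.055,0,0,0],[0,0.0005,0.08,0,0,0],[0,0.0005,0.095,0,0,0],[0,0.0005,0.0995,0,0,0]]}}

```text
time: 18.0
tool_pos: [0.4254, 0.2198, 0.0239]
ee_rot: [-3.138, -0.001, 2.142]
wrist_force: [0.3, 0.6, 0.4]
width: 0.0937
finger_force: 0.0
```

Request:
{"api": "carry_out", "payload": {"commands": [[0,0,0,0,0,0],[0,0,0,0,0,0],[0,0,0,0,0,0],[0,0,0,0,0,0],[0,0,0,0,0,0]], "jaw": 0.2}}

```text
time: 18.5
tool_pos: [0.4273, 0.2205, 0.0266]
ee_rot: [3.14, 0.0, 2.142]
wrist_force: [-0.1, -0.6, 0.0]
width: 0.0576
finger_force: 0.0
```

Request:
{"api": "carry_out", "payload": {"commands": [[0,0,0,0,0,0],[0,0,0,0,0,0],[0,0,0,0,0,0],[0,0,0,0,0,0],[0,0,-0.01,0,0,0]]}}

```text
time: 19.0
tool_pos: [0.4253, 0.2198, 0.0345]
ee_rot: [-3.137, -0.001, 2.142]
wrist_force: [-0.3, -0.7, -2.3]
width: 0.0438
finger_force: 30.0
```

Request:
{"api": "carry_out", "payload": {"commands": [[0,0,-0.012,0,0,0],[-0.02,0.0143,-0.022,0,0,-0.1],[-0.048,0.0344,-0.022,0,0,-0.2],[-0.078,0.0559,-0.022,0,0,-0.3],[-0.106,0.076,-0.022,0,0,-0.4]]}}

```text
time: 19.5
tool_pos: [0.5498, 0.1718, 0.0591]
ee_rot: [3.141, 0.001, 2.546]
wrist_force: [-0.3, 1.1, -1.4]
width: 0.0435
finger_force: 30.0
```

```bash
python3 -c "
from h import *
go(.5923,.1545,.0265,2.141+.96)
"
```

```text
t 19.5 p [0.5498 0.1718 0.0591] psi 2.546 tilt [0.0015 0.0002] q6 -0.77 w 0.0435 ff 30.0 F [-0.3  1.1 -1.4]
  shift [-0.0449  0.0095  0.0327] rz -0.555
```

Request:
{"api": "carry_out", "payload": {"commands": [[-0.022,0.005,0,0,0,-0.11],[-0.036,0.008,0,0,0,-0.22],[-0.044,0.01,0,0,0,-0.33],[-0.0464,0.0103,0,0,0,-0.44],[-0.0464,0.0103,0,0,0,-0.56]]}}

```text
time: 20.0
tool_pos: [0.5929, 0.1542, 0.0586]
ee_rot: [-3.142, 0.0, 3.106]
wrist_force: [-0.7, 1.1, -1.7]
width: 0.0436
finger_force: 30.0
```

Request:
{"api": "carry_out", "payload": {"commands": [[0,0,0,0,0,0],[0,0,0,0,0,0],[0,0,0.012,0,0,0],[0,0,0.022,0,0,0],[0,0,0.028,0,0,0]]}}

```text
time: 20.5
tool_pos: [0.5909, 0.1545, 0.0278]
ee_rot: [-3.141, -0.003, 3.101]
wrist_force: [0.1, 0.3, -2.2]
width: 0.0438
finger_force: 30.0
```

```bash
python3 -c "
from h import *
go(.5923,.1545,.0265,2.141+.96)
"
```

```text
t 20.5 p [0.5909 0.1545 0.0278] psi 3.101 tilt [-0.0031 -0.0006] q6 -1.37 w 0.0438 ff 30.0 F [ 0.1  0.3 -2.2]
  shift [-0.0014  0.0001  0.0013] rz 0.0
```

Request:
{"api": "carry_out", "payload": {"commands": [[0,0,0.002,0,0,0],[0,0,0.0038,0,0,0],[0,0,0.0038,0,0,0],[0,0,0.0038,0,0,0],[0,0,0.0038,0,0,0]]}}

```text
time: 21.0
tool_pos: [0.5925, 0.1546, 0.0262]
ee_rot: [3.142, 0.001, 3.102]
wrist_force: [-1.0, 0.1, -2.0]
width: 0.0436
finger_force: 30.0
```

Request:
{"api": "carry_out", "payload": {"commands": [[0,0,0,0,0,0],[0,0,0,0,0,0],[0,0,0,0,0,0],[0,0,0,0,0,0],[0,0,0,0,0,0]], "jaw": 1}}

```text
time: 21.5
tool_pos: [0.5924, 0.1546, 0.0263]
ee_rot: [-3.142, 0.0, 3.102]
wrist_force: [-0.7, -0.3, -0.8]
width: 0.0798
finger_force: 0.0
```

Request:
{"api": "carry_out", "payload": {"commands": [[0,0,-0.02,0,0,0],[0,0,-0.06,0,0,0],[0,0,-0.1,0,0,0],[0,0,-0.14,0,0,0],[0,0,-0.18,0,0,0]]}}

```text
time: 22.0
tool_pos: [0.592, 0.1546, 0.2078]
ee_rot: [-3.142, 0.0, 3.102]
wrist_force: [0.4, 0.1, 0.2]
width: 0.0943
finger_force: 0.0
```

```bash
python3 -c "
from h import *
go(.694,.0155,.13)
"
```

```text
t 22.0 p [0.592  0.1546 0.2078] psi 3.102 tilt [ 0.0002 -0.0001] q6 -1.37 w 0.0943 ff 0.0 F [0.4 0.1 0.2]
  shift [-0.1074 -0.1349  0.0779] rz None
```

Request:
{"api": "carry_out", "payload": {"commands": [[-0.018,-0.0225,0,0,0,0],[-0.044,-0.055,0,0,0,0],[-0.073,-0.092,0,0,0,0],[-0.097,-0.122,0,0,0,0],[-0.107,-0.135,0,0,0,0]], "jaw": 0}}

```text
time: 22.5
tool_pos: [0.695, 0.0122, 0.2051]
ee_rot: [-3.141, -0.001, 3.098]
wrist_force: [0.3, -0.3, -0.2]
width: 0.0573
finger_force: 0.0
```

Request:
{"api": "carry_out", "payload": {"commands": [[0,0,0.02,0,0,0],[0,0,0.04,0,0,0],[0,0,0.06,0,0,0],[0,0,0.075,0,0,0],[0,0,0.08,0,0,0]]}}

```text
time: 23.0
tool_pos: [0.6924, 0.0163, 0.1237]
ee_rot: [3.141, -0.004, 3.103]
wrist_force: [-0.7, -0.3, 0.2]
width: 0.0175
finger_force: 0.0
```

Request:
{"api": "carry_out", "payload": {"commands": [[0,0,0,0,0,0],[0,0,0,0,0,0],[0,0,0,0,0,0],[0,0,0,0,0,0],[0,0,0,0,0,0]]}}

```text
time: 23.5
tool_pos: [0.6941, 0.0154, 0.127]
ee_rot: [-3.142, 0.001, 3.102]
wrist_force: [-0.1, 0.2, -0.6]
width: 0.0002
finger_force: 0.0
```

```bash
python3 -c "
from h import *
go(.694,.0155,.09)
from bench import snapshot
s=snapshot('side')
cv2.imwrite('pics/s2.png',cv2.resize(s['img'][150:350,180:460,::-1],None,fx=2.5,fy=2.5))
t=snapshot('top');np.savez('t.npz',**t)
for k,xy in dict(d=(.592,.1545),a=(.5935,.0147),b=(.5955,-.1255)).items():
  for c in (t,s):
    try: print(k,cap(c,k,xy))
    except Exception as e: print(k,'hidden')
t0=load('top0.npz');print(plane(t0,[[295.2,145.1]],.08))
"
```

```text
t 23.5 p [0.6941 0.0154 0.127 ] psi 3.102 tilt [ 0.0014 -0.0001] q6 -1.59 w 0.0002 ff 0.0 F [-0.1  0.2 -0.6]
  shift [0.0002 0.0001 0.037 ] rz None
d (array([0.5933, 0.1628]), -0.332, 18, 17)
d (array([0.5899, 0.1579]), -0.224, 27, 8)
a hidden
a (array([ 0.5534, -0.0098]), -0.111, 26, 9)
b (array([ 0.5963, -0.1252]), -0.061, 69, 45)
b (array([ 0.5657, -0.033 ]), -0.111, 26, 8)
[[0.69307414 0.01609398 0.08      ]]
```

View pics/s2.png

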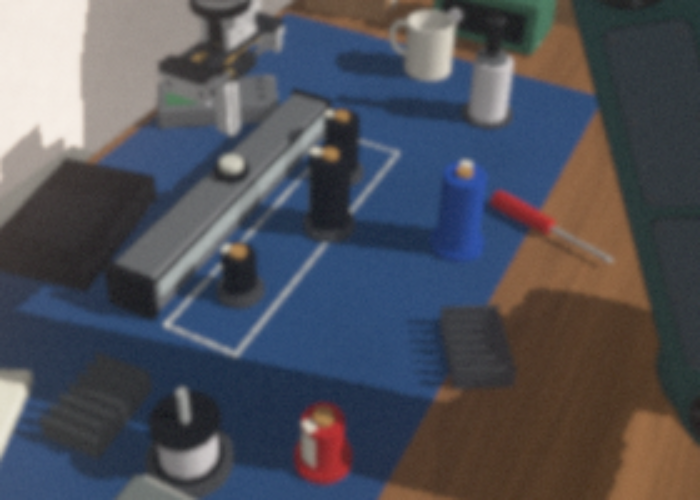

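The view shows D at (240,280), A at (330,195) and B at (343,140), labels toward the reader. A's foot sits close to the front line, so I'll check its position.

```bash
python3 -c "
from h import *
s=load('side0.npz')
print(plane(s,[[180+330/2.5,150+226/2.5],[180+241/2.5,150+290/2.5],[180+344/2.5,150+165/2.5]],.005))
for k,p in dict(a=(330,155),d=(238,252),b=(342,117)).items(): print(k,plane(s,[[180+p[0]/2.5,150+p[1]/2.5]],H[k]))
"
```

```text
[[ 0.55135748 -0.00687348  0.005     ]
 [ 0.59049754  0.15625724  0.005     ]
 [ 0.59975649 -0.14035739  0.005     ]]
a [[ 0.55192762 -0.0055505   0.126     ]]
d [[0.58911863 0.15943299 0.072     ]]
b [[ 0.59276171 -0.11700506  0.107     ]]
```

A has been knocked to about (0.553,-0.010), out of tolerance in x. I'll move aside for a clear top view and then regrasp it.

Request:
{"api": "carry_out", "payload": {"commands": [[0,0,-0.04,0,0,0],[0.01,0,-0.08,0,0,0],[0.03,0.04,-0.1,0,0,0],[0.05,0.085,-0.1,0,0,0],[0.07,0.13,-0.1,0,0,0]], "jaw": 1}}

```text
time: 24.1
tool_pos: [0.629, 0.149, 0.228]
ee_rot: [3.141, 0.003, 3.1]
wrist_force: [0.6, 0.5, -0.9]
width: 0.0371
finger_force: 0.0
```

Request:
{"api": "carry_out", "payload": {"commands": [[0.02,0.045,0,0,0,0],[0.04,0.09,0,0,0,0],[0.06,0.12,0,0,0,0],[0.06,0.13,0,0,0,0],[0.06,0.13,0,0,0,0]]}}

```text
time: 24.6
tool_pos: [0.574, 0.2817, 0.2262]
ee_rot: [-3.141, 0.001, 3.104]
wrist_force: [-0.8, 0.1, -1.0]
width: 0.0773
finger_force: 0.0
```

```bash
python3 -c "
from h import *
from bench import snapshot
t=snapshot('top');np.savez('t.npz',**t)
for k,xy in dict(a=(.5545,-.01),b=(.5955,-.1255),d=(.592,.155)).items():
    try: print(k,cap(t,k,xy))
    except Exception as e: print(k,'hidden')
go(.5545,-.011,.2)
"
```

```text
a (array([ 0.5546, -0.0133]), -0.004, 57, 50)
b (array([ 0.5963, -0.1251]), -0.086, 68, 46)
d (array([0.5911, 0.1539]), 0.082, 63, 39)
t 24.65 p [0.5746 0.2803 0.2261] psi 3.102 tilt [ 0.0005 -0.0009] q6 -1.17 w 0.0813 ff 0.0 F [-0.7  0.2 -0.4]
  shift [ 0.0086 -0.2918  0.0263] rz None
```

Request:
{"api": "carry_out", "payload": {"commands": [[0,-0.03,0,0,0,0],[0.002,-0.075,0,0,0,0],[0.004,-0.122,0,0,0,0],[0.006,-0.17,0,0,0,0],[0.007,-0.215,0,0,0,0]]}}

```text
time: 25.15
tool_pos: [0.5586, 0.0616, 0.2262]
ee_rot: [-3.14, 0.0, 3.099]
wrist_force: [-0.2, 0.6, -0.0]
width: 0.094
finger_force: 0.0
```

Request:
{"api": "carry_out", "payload": {"commands": [[0.001,-0.04,0,0,0,0],[0.0013,-0.065,0,0,0,0],[0.0013,-0.0792,0,0,0,0],[0.0013,-0.0792,0.02,0,0,0],[0.0013,-0.0792,0.05,0,0,0]]}}

```text
time: 25.65
tool_pos: [0.556, -0.0151, 0.1781]
ee_rot: [-3.141, 0.006, 3.099]
wrist_force: [1.0, -0.4, 0.4]
width: 0.0939
finger_force: 0.0
```

Request:
{"api": "carry_out", "payload": {"commands": [[0,0,0.01,0,0,0],[0,0,0.01,0,0,0],[0,0,0.01,0,0,0],[0,0,0.01,0,0,0],[0,0,0.01,0,0,0]]}}

```text
time: 26.15
tool_pos: [0.5551, -0.0132, 0.1678]
ee_rot: [-3.141, 0.003, 3.102]
wrist_force: [-0.0, 0.3, 0.2]
width: 0.0938
finger_force: 0.0
```

```bash
python3 -c "
from h import *
go(.5546,-.0133,.076)
"
```

```text
t 26.15 p [ 0.5551 -0.0132  0.1678] psi 3.102 tilt [ 0.0028 -0.0005] q6 -1.66 w 0.0938 ff 0.0 F [-0.   0.3  0.2]
  shift [ 0.0007 -0.0001  0.0918] rz None
```

Request:
{"api": "carry_out", "payload": {"commands": [[0,0,0.025,0,0,0],[0,0,0.052,0,0,0],[0,0,0.077,0,0,0],[0,0,0.089,0,0,0],[0,0,0.0915,0,0,0]]}}

```text
time: 26.65
tool_pos: [0.5535, -0.013, 0.0735]
ee_rot: [3.141, -0.002, 3.102]
wrist_force: [0.1, -0.6, 0.2]
width: 0.0938
finger_force: 0.0
```

Request:
{"api": "carry_out", "payload": {"commands": [[0,0,0,0,0,0],[0,0,0,0,0,0],[0,0,0,0,0,0],[0,0,0,0,0,0],[0,0,0,0,0,0]], "jaw": 0.3}}

```text
time: 27.15
tool_pos: [0.5546, -0.0131, 0.0754]
ee_rot: [3.141, 0.001, 3.102]
wrist_force: [-0.1, 4.0, 3.1]
width: 0.0577
finger_force: 1.7
```

Request:
{"api": "carry_out", "payload": {"commands": [[0,0,0,0,0,0],[0,0,0,0,0,0],[0,0,0,0,0,0],[0,0,-0.006,0,0,0],[0,0,-0.012,0,0,0]]}}

```text
time: 27.65
tool_pos: [0.5528, -0.0136, 0.0852]
ee_rot: [-3.141, -0.004, 3.102]
wrist_force: [0.7, -0.8, -4.0]
width: 0.0557
finger_force: 30.0
```

Request:
{"api": "carry_out", "payload": {"commands": [[-0.007,0.005,-0.003,0,0,0],[-0.018,0.014,-0.003,0,0,0],[-0.03,0.023,-0.003,0,0,0],[-0.0375,0.029,-0.003,0,0,0],[-0.0383,0.0294,-0.003,0,0,0]]}}

```text
time: 28.15
tool_pos: [0.5946, 0.0158, 0.089]
ee_rot: [3.141, -0.0, 3.103]
wrist_force: [-0.6, -0.3, -4.5]
width: 0.0558
finger_force: 30.0
```

Request:
{"api": "carry_out", "payload": {"commands": [[0,0,0.004,0,0,0],[0,0,0.01,0,0,0],[0,0,0.0145,0,0,0],[0,0,0.015,0,0,0],[0,0,0.015,0,0,0]]}}

```text
time: 28.65
tool_pos: [0.5933, 0.0146, 0.0751]
ee_rot: [3.141, -0.0, 3.102]
wrist_force: [-1.7, 1.3, -0.4]
width: 0.0556
finger_force: 30.0
```

Request:
{"api": "carry_out", "payload": {"commands": [[0,0,0,0,0,0],[0,0,0,0,0,0],[0,0,0,0,0,0],[0,0,0,0,0,0],[0,0,0,0,0,0]], "jaw": 1}}

```text
time: 29.15
tool_pos: [0.5938, 0.0146, 0.0748]
ee_rot: [-3.141, 0.0, 3.102]
wrist_force: [-0.9, 0.5, 0.2]
width: 0.0917
finger_force: 0.0
```

Request:
{"api": "carry_out", "payload": {"commands": [[0,0,-0.02,0,0,0],[0,0,-0.05,0,0,0],[0,0,-0.08,0,0,0],[0,0,-0.11,0,0,0],[0,0,-0.13,0,0,0]]}}

```text
time: 29.65
tool_pos: [0.5944, 0.0146, 0.2076]
ee_rot: [-3.141, 0.004, 3.102]
wrist_force: [-0.4, -0.0, 0.6]
width: 0.0941
finger_force: 0.0
```

```bash
python3 -c "
from h import *
go(.6935,.0157,.2)
"
```

```text
t 29.65 p [0.5944 0.0146 0.2076] psi 3.102 tilt [ 0.0037 -0.0004] q6 -1.6 w 0.0941 ff 0.0 F [-0.4 -0.   0.6]
  shift [-0.0989  0.005   0.0079] rz None
```

Request:
{"api": "carry_out", "payload": {"commands": [[-0.015,0.001,0,0,0,0],[-0.04,0.002,0,0,0,0],[-0.07,0.0035,0,0,0,0],[-0.092,0.0045,0,0,0,0],[-0.0992,0.005,0,0,0,0]], "jaw": 0}}

```text
time: 30.15
tool_pos: [0.6943, 0.0156, 0.2033]
ee_rot: [-3.142, -0.001, 3.102]
wrist_force: [0.2, 0.3, 0.1]
width: 0.0572
finger_force: 0.0
```

Request:
{"api": "carry_out", "payload": {"commands": [[0,0,0.02,0,0,0],[0,0,0.045,0,0,0],[0,0,0.07,0,0,0],[0,0,0.09,0,0,0],[0,0,0.1,0,0,0]]}}

```text
time: 30.65
tool_pos: [0.6912, 0.0158, 0.102]
ee_rot: [-3.142, -0.004, 3.102]
wrist_force: [-1.0, 0.3, 0.6]
width: 0.0178
finger_force: 0.0
```

Request:
{"api": "carry_out", "payload": {"commands": [[0,0,0.005,0,0,0],[0,0,0.009,0,0,0],[0,0,0.009,0,0,0],[0,0,0.009,0,0,0],[0,0,0.009,0,0,0]]}}

```text
time: 31.15
tool_pos: [0.6936, 0.0157, 0.0969]
ee_rot: [-3.141, 0.002, 3.102]
wrist_force: [-0.5, 0.5, -0.3]
width: 0.0003
finger_force: 0.0
```

```bash
python3 -c "
from h import *
from bench import snapshot
go(.6935,.0157,.076)
s=snapshot('side')
cv2.imwrite('pics/s3.png',cv2.resize(s['img'][150:350,180:460,::-1],None,fx=2.5,fy=2.5))
"
```

```text
t 31.15 p [0.6936 0.0157 0.0969] psi 3.102 tilt [ 0.002  -0.0002] q6 -1.59 w 0.0003 ff 0.0 F [-0.5  0.5 -0.3]
  shift [0.0001 0.     0.0209] rz None
```

View pics/s3.png

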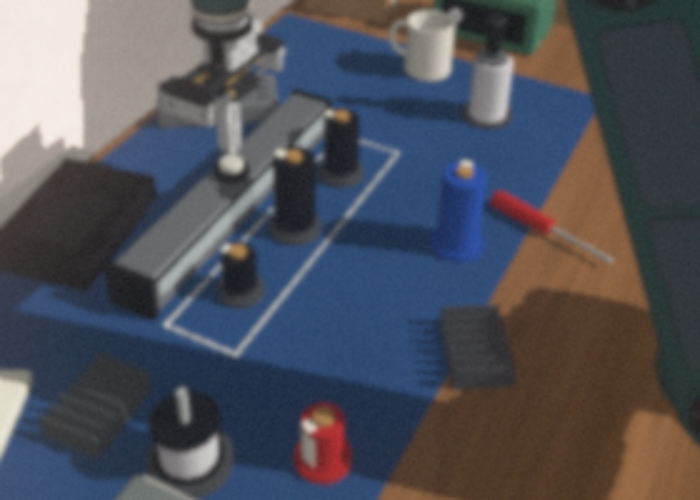

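The view shows D at (240,280), A at (295,200) and B at (343,145), all centred in the strip, with the fingertip over the button at (231,160). Pressing.

Request:
{"api": "carry_out", "payload": {"commands": [[0,0,0.008,0,0,0],[0,0,0.012,0,0,0],[0,0,0.015,0,0,0],[0,0,0.017,0,0,0],[0,0,0.0185,0,0,0]]}}

```text
time: 31.7
tool_pos: [0.6927, 0.0157, 0.0776]
ee_rot: [-3.141, -0.0, 3.102]
wrist_force: [-3.0, 0.4, 3.7]
width: 0.0004
finger_force: 2.0
```

Request:
{"api": "carry_out", "payload": {"commands": [[0,0,0.0005,0,0,0],[0,0,0.001,0,0,0],[0,0,0.0015,0,0,0],[0,0,0.002,0,0,0],[0,0,0.002,0,0,0]]}}

```text
time: 32.2
tool_pos: [0.6927, 0.0157, 0.0763]
ee_rot: [-3.141, 0.0, 3.102]
wrist_force: [-3.7, 0.8, 6.7]
width: 0.0002
finger_force: 3.4
```

Request:
{"api": "carry_out", "payload": {"commands": [[0,0,0.0005,0,0,0],[0,0,0.001,0,0,0],[0,0,0.001,0,0,0],[0,0,0.001,0,0,0],[0,0,0.001,0,0,0]]}}

```text
time: 32.7
tool_pos: [0.6928, 0.0157, 0.0762]
ee_rot: [-3.141, 0.001, 3.102]
wrist_force: [-5.0, 0.4, 9.9]
width: 0.0003
finger_force: 4.7
```

Request:
{"api": "carry_out", "payload": {"commands": [[0,0,-0.015,0,0,0],[0,0,-0.05,0,0,0],[0,0,-0.09,0,0,0],[0,0,-0.13,0,0,0],[0,0,-0.17,0,0,0]]}}

```text
time: 33.2
tool_pos: [0.6932, 0.0157, 0.2455]
ee_rot: [-3.142, 0.001, 3.102]
wrist_force: [0.6, 0.6, -0.6]
width: 0.0006
finger_force: 0.0
```

```bash
python3 -c "
from h import *
from bench import snapshot
t=snapshot('top');np.savez('t.npz',**t); s=snapshot('side');np.savez('s.npz',**s)
for c,(u,v) in ((t,(440,233)),(s,(376,180))):
    P=cloud(c); Q=P.reshape(-1,3); Q=Q[(abs(Q[:,0]-.466)<.06)&(abs(Q[:,1]+.38)<.06)]
    for a,b in((.172,.19),(.13,.17),(.104,.116),(.06,.1),(.003,.02)):
        T=Q[(Q[:,2]>a)&(Q[:,2]<b)]
        if len(T): print(a,((T.max(0)+T.min(0))/2).round(4),(T.max(0)-T.min(0)).round(3),T.mean(0).round(4),len(T))
im=cv2.resize(t['img'][205:260,415:480,::-1],None,fx=6,fy=6,interpolation=2); im2=cv2.resize(s['img'][155:210,350:415,::-1],None,fx=6,fy=6,interpolation=2)
cv2.imwrite('pics/p1.png',np.hstack([im,im2]))
go(.467,-.38,.25)
"
```

```text
0.172 [ 0.468  -0.3814  0.1775] [0.022 0.025 0.01 ] [ 0.468  -0.3797  0.1786] 91
0.13 [ 0.468  -0.3747  0.1491] [0.023 0.01  0.038] [ 0.468  -0.3737  0.1479] 54
0.104 [ 0.4641 -0.3816  0.1099] [0.057 0.053 0.012] [ 0.4657 -0.3752  0.1088] 215
0.06 [ 0.4639 -0.3662  0.0812] [0.059 0.028 0.037] [ 0.4646 -0.3589  0.0816] 108
0.003 [ 0.4652 -0.3794  0.0111] [0.117 0.115 0.016] [ 0.4651 -0.3643  0.0061] 228
0.172 [ 0.4688 -0.3792  0.1774] [0.025 0.022 0.01 ] [ 0.468  -0.3765  0.1787] 29
0.13 [ 0.4682 -0.3722  0.1497] [0.023 0.017 0.039] [ 0.4671 -0.3718  0.1503] 55
0.104 [ 0.464  -0.3753  0.1096] [0.056 0.056 0.011] [ 0.4636 -0.3721  0.1097] 81
0.06 [ 0.4645 -0.3654  0.0798] [0.058 0.038 0.04 ] [ 0.4591 -0.3589  0.0806] 138
0.003 [ 0.4669 -0.3791  0.0114] [0.118 0.117 0.017] [ 0.4612 -0.3649  0.0073] 165
t 33.3 p [0.6959 0.0156 0.253 ] psi 3.102 tilt [ 0.0151 -0.0009] q6 -1.59 w 0.0006 ff 0.0 F [ 0.  -0.1  0.8]
  shift [ 2.130e-01 -4.043e-01 -1.000e-04] rz None
```

View pics/p1.png

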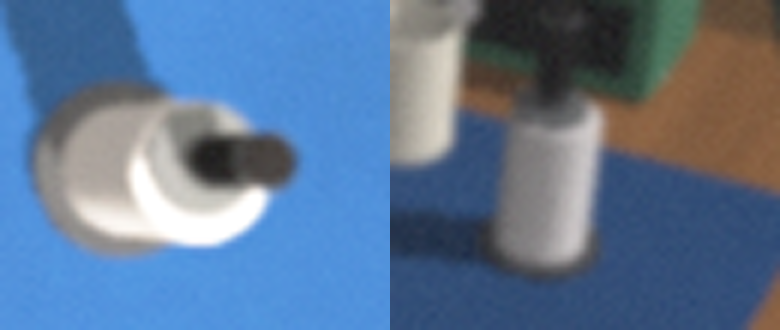

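Request:
{"api": "carry_out", "payload": {"commands": [[0.008,-0.015,0,0,0,0],[0.022,-0.043,0,0,0,0],[0.04,-0.077,0,0,0,0],[0.058,-0.112,0,0,0,0],[0.076,-0.147,0,0,0,0]], "jaw": 1}}

```text
time: 33.8
tool_pos: [0.6088, -0.13, 0.2408]
ee_rot: [3.141, -0.005, 3.101]
wrist_force: [0.4, -0.5, 0.1]
width: 0.0369
finger_force: 0.0
```

Request:
{"api": "carry_out", "payload": {"commands": [[0.018,-0.035,0,0,0,0],[0.036,-0.07,0,0,0,0],[0.054,-0.105,0,0,0,0],[0.072,-0.14,0,0,0,0],[0.09,-0.174,0,0,0,0]]}}

```text
time: 34.3
tool_pos: [0.5116, -0.2999, 0.241]
ee_rot: [3.139, -0.004, 3.101]
wrist_force: [0.5, -0.2, -0.7]
width: 0.0771
finger_force: 0.0
```

Request:
{"api": "carry_out", "payload": {"commands": [[0.016,-0.031,0,0,0,0],[0.03,-0.058,0,0,0,0],[0.039,-0.076,0,0,0,0],[0.0435,-0.0837,0,0,0,0],[0.0435,-0.0837,0,0,0,0]]}}

```text
time: 34.8
tool_pos: [0.4659, -0.381, 0.242]
ee_rot: [3.139, -0.003, 3.099]
wrist_force: [0.4, -0.4, 0.6]
width: 0.0941
finger_force: 0.0
```

Request:
{"api": "carry_out", "payload": {"commands": [[0,0,0,0,0,0],[0,0,0,0,0,0],[0,0,0,0,0,0],[0,0,0,0,0,0],[0,0,0,0,0,0]]}}

```text
time: 35.3
tool_pos: [0.4679, -0.3799, 0.2443]
ee_rot: [-3.141, 0.0, 3.103]
wrist_force: [0.2, 0.8, -0.3]
width: 0.0939
finger_force: 0.0
```

```bash
python3 -c "
from h import *
go(.468,-.3803,.131)
t=load('t.npz')
print(plane(t,[[448.3,233.7]],.105))
from bench import snapshot
t=snapshot('top');np.savez('t.npz',**t)
for k,xy in dict(a=(.5935,.0147),b=(.5955,-.1255),d=(.592,.155)).items():
    try: print(k,cap(t,k,xy))
    except Exception as e: print(k,'hidden')
"
```

```text
t 35.3 p [ 0.4679 -0.3799  0.2443] psi 3.103 tilt [ 0.0002 -0.0003] q6 -2.31 w 0.0939 ff 0.0 F [ 0.2  0.8 -0.3]
  shift [-1.000e-04 -3.000e-04  1.133e-01] rz None
[[ 0.46229347 -0.38252939  0.105     ]]
a (array([0.5931, 0.0144]), -0.052, 70, 46)
b (array([ 0.5962, -0.1254]), -0.074, 70, 46)
d (array([0.5909, 0.1529]), 0.051, 63, 34)
```

Request:
{"api": "carry_out", "payload": {"commands": [[0,0,0.025,0,0,0],[0,0,0.06,0,0,0],[0,0,0.09,0,0,0],[0,0,0.108,0,0,0],[0,0,0.113,0,0,0]]}}

```text
time: 35.85
tool_pos: [0.4664, -0.379, 0.128]
ee_rot: [3.138, -0.004, 3.102]
wrist_force: [-1.0, 0.2, 0.0]
width: 0.0939
finger_force: 0.0
```

Request:
{"api": "carry_out", "payload": {"commands": [[0,0,0,0,0,0],[0,0,0,0,0,0],[0,0,0,0,0,0],[0,0,0,0,0,0],[0,0,0,0,0,0]], "jaw": 0.1}}

```text
time: 36.35
tool_pos: [0.4679, -0.3807, 0.1321]
ee_rot: [-3.14, 0.001, 3.102]
wrist_force: [-1.0, 0.3, -0.3]
width: 0.0575
finger_force: 0.0
```

Request:
{"api": "carry_out", "payload": {"commands": [[0,0,0,0,0,0],[0,0,0,0,0,0],[0,0,0,0,0,0],[0,0,0,0,0,0],[0,0,0,0,0,0]]}}

```text
time: 36.85
tool_pos: [0.4675, -0.3805, 0.1312]
ee_rot: [-3.141, -0.0, 3.102]
wrist_force: [0.0, -0.9, 0.5]
width: 0.0238
finger_force: 30.0
```

```bash
python3 -c "
from h import *
go(.593,.0145,.2814)
"
```

```text
t 36.85 p [ 0.4675 -0.3805  0.1312] psi 3.102 tilt [-0.     -0.0003] q6 -2.31 w 0.0238 ff 30.0 F [ 0.  -0.9  0.5]
  shift [-0.1096  0.3996 -0.1504] rz None
```

Request:
{"api": "carry_out", "payload": {"commands": [[0,0,-0.01,0,0,0],[0,0,-0.03,0,0,0],[0,0,-0.06,0,0,0],[0,0,-0.09,0,0,0],[0,0,-0.115,0,0,0]]}}

```text
time: 37.35
tool_pos: [0.4676, -0.3804, 0.2486]
ee_rot: [-3.141, 0.001, 3.102]
wrist_force: [-0.4, -0.5, -1.6]
width: 0.0236
finger_force: 30.0
```

Request:
{"api": "carry_out", "payload": {"commands": [[0,0,-0.025,0,0,0],[0,0,-0.04,0,0,0],[0,0,-0.045,0,0,0],[0,0,-0.045,0,0,0],[0,0,-0.045,0,0,0]]}}

```text
time: 37.85
tool_pos: [0.4673, -0.3801, 0.29]
ee_rot: [3.14, -0.002, 3.102]
wrist_force: [0.3, 0.0, -2.0]
width: 0.0239
finger_force: 30.0
```

```bash
python3 -c "
from h import *
go(.593,.0145,.29)
from bench import snapshot
s=snapshot('side');np.savez('s.npz',**s);t=snapshot('top');np.savez('t.npz',**t)
o,R,p,psi=st()
tip=p-[0,0,.1233]
us=proj(s,[tip,p])[0]; ut=proj(t,[tip,p])[0]; print(us,ut)
im=s['img'][:,:,::-1].copy(); x,y=us.astype(int); x0,y0=max(x-40,0),max(y-60,0); c=cv2.resize(im[y0:y0+100,x0:x0+80],None,fx=5,fy=5,interpolation=2); cv2.circle(c,(int((us[0]-x0)*5),int((us[1]-y0)*5)),4,(0,0,255),1); cv2.imwrite('pics/q1.png',c)
"
```

```text
t 37.85 p [ 0.4673 -0.3801  0.29  ] psi 3.102 tilt [-0.0015  0.0014] q6 -2.31 w 0.0239 ff 30.0 F [ 0.3  0.  -2. ]
  shift [-1.099e-01  3.993e-01  3.000e-04] rz None
[378.24256972 159.482671  ] [456.76549448 231.8411795 ]
```

View pics/q1.png

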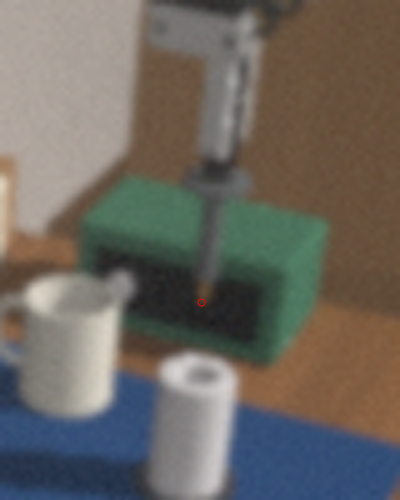

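The tip is at about (204,298), within 1 px of the predicted (201,302), so it sits on the TCP axis. The stand bore is at (203,374). Moving over A.

Request:
{"api": "carry_out", "payload": {"commands": [[-0.003,0.012,0,0,0,0],[-0.01,0.036,0,0,0,0],[-0.019,0.07,0,0,0,0],[-0.029,0.106,0,0,0,0],[-0.039,0.142,0,0,0,0]]}}

```text
time: 38.45
tool_pos: [0.5122, -0.2378, 0.2906]
ee_rot: [3.141, -0.001, 3.102]
wrist_force: [-0.4, -0.4, -1.6]
width: 0.0236
finger_force: 30.0
```

Request:
{"api": "carry_out", "payload": {"commands": [[-0.01,0.036,0,0,0,0],[-0.02,0.073,0,0,0,0],[-0.03,0.11,0,0,0,0],[-0.04,0.146,0,0,0,0],[-0.049,0.178,0,0,0,0]]}}

```text
time: 38.95
tool_pos: [0.5681, -0.0612, 0.2908]
ee_rot: [3.141, -0.001, 3.103]
wrist_force: [-0.0, -0.1, -2.3]
width: 0.0236
finger_force: 30.0
```

Request:
{"api": "carry_out", "payload": {"commands": [[-0.009,0.033,0,0,0,0],[-0.016,0.058,0,0,0,0],[-0.0205,0.074,0,0,0,0],[-0.022,0.0793,0,0,0,0],[-0.022,0.0793,0,0,0,0]]}}

```text
time: 39.45
tool_pos: [0.5932, 0.0146, 0.2909]
ee_rot: [-3.141, -0.001, 3.103]
wrist_force: [-0.1, -0.0, -1.5]
width: 0.0236
finger_force: 30.0
```

Request:
{"api": "carry_out", "payload": {"commands": [[0,0,0,0,0,0],[0,0,0.01,0,0,0],[0,0,0.02,0,0,0],[0,0,0.02,0,0,0],[0,0,0.02,0,0,0]]}}

```text
time: 39.95
tool_pos: [0.5929, 0.0138, 0.2702]
ee_rot: [-3.142, -0.002, 3.101]
wrist_force: [-0.2, 0.4, -1.5]
width: 0.0237
finger_force: 30.0
```

```bash
python3 -c "
from h import *
go(.5932,.0144,.2493)
s=load('s.npz');t=load('t.npz')
print('seat',plane(s,[[338+203/5,99+374/5]],.105))
P=cloud(t);Q=P.reshape(-1,3);Q=Q[(abs(Q[:,0]-.464)<.045)&(abs(Q[:,1]+.38)<.045)&(Q[:,2]>.098)&(Q[:,2]<.112)];print(((Q.max(0)+Q.min(0))/2).round(4),(Q.max(0)-Q.min(0)).round(3),len(Q))
P=cloud(s);Q=P.reshape(-1,3);Q=Q[(abs(Q[:,0]-.464)<.045)&(abs(Q[:,1]+.38)<.045)&(Q[:,2]>.098)&(Q[:,2]<.112)];print(((Q.max(0)+Q.min(0))/2).round(4),(Q.max(0)-Q.min(0)).round(3),len(Q))
from bench import snapshot
s=snapshot('side');np.savez('s2.npz',**s);t=snapshot('top')
o,R,p,psi=st(); us=proj(s,[p-[0,0,.1233]])[0]; x0,y0=int(us[0])-40,int(us[1])-50
c=cv2.resize(s['img'][y0:y0+100,x0:x0+80,::-1],None,fx=5,fy=5,interpolation=2); cv2.circle(c,(int((us[0]-x0)*5),int((us[1]-y0)*5)),4,(0,0,255),1); cv2.imwrite('pics/q2.png',c)
for k,xy in dict(b=(.5955,-.1255),d=(.592,.155)).items():
    try: print(k,cap(t,k,xy))
    except Exception as e: print(k,'hidden')
"
```

```text
t 39.95 p [0.5929 0.0138 0.2702] psi 3.101 tilt [-0.0018  0.    ] q6 -1.6 w 0.0237 ff 30.0 F [-0.2  0.4 -1.5]
  shift [-0.0003  0.0006  0.0209] rz None
seat [[ 0.45885475 -0.38123637  0.105     ]]
[ 0.4641 -0.3812  0.1033] [0.057 0.058 0.01 ] 298
[ 0.4653 -0.3815  0.1038] [0.058 0.059 0.011] 95
b (array([ 0.5962, -0.1254]), -0.084, 70, 47)
d hidden
```

View pics/q2.png

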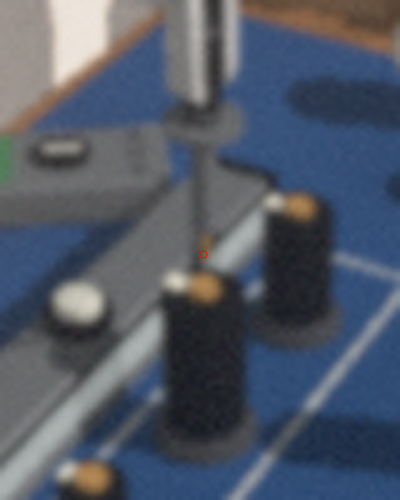

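The tip at (204,245) is straight above A's stud (205,288), and B and D are undisturbed. Pressing A with about 4 mm of spring travel.

Request:
{"api": "carry_out", "payload": {"commands": [[0,0.0005,0.008,0,0,0],[0,0.0005,0.015,0,0,0],[0,0.0005,0.02,0,0,0],[0,0.0005,0.023,0,0,0],[0,0.0005,0.025,0,0,0]]}}

```text
time: 40.55
tool_pos: [0.5931, 0.0148, 0.2459]
ee_rot: [-3.142, -0.001, 3.102]
wrist_force: [-0.6, 0.3, 0.8]
width: 0.0236
finger_force: 30.0
```

Request:
{"api": "carry_out", "payload": {"commands": [[0,0,0,0,0,0],[0,0,0,0,0,0],[0,0,0,0,0,0],[0,0,0,0,0,0],[0,0,0,0,0,0]]}}

```text
time: 41.05
tool_pos: [0.5934, 0.0148, 0.2463]
ee_rot: [-3.142, 0.0, 3.102]
wrist_force: [-0.9, -0.3, 0.5]
width: 0.0233
finger_force: 30.0
```

```bash
python3 -c "
from h import *
go(.5932,.0144,.2453)
"
```

```text
t 41.05 p [0.5934 0.0148 0.2463] psi 3.102 tilt [ 0.0003 -0.0001] q6 -1.6 w 0.0233 ff 30.0 F [-0.9 -0.3  0.5]
  shift [ 0.0002 -0.0004  0.001 ] rz None
```

Request:
{"api": "carry_out", "payload": {"commands": [[0,0,-0.01,0,0,0],[0,0,-0.03,0,0,0],[0,0,-0.04,0,0,0],[-0.0005,-0.01,-0.04,0,0,0],[-0.002,-0.035,-0.04,0,0,0]]}}

```text
time: 41.55
tool_pos: [0.5942, -0.0196, 0.2865]
ee_rot: [3.141, 0.001, 3.105]
wrist_force: [-1.1, -0.6, -2.7]
width: 0.0236
finger_force: 30.0
```

Request:
{"api": "carry_out", "payload": {"commands": [[-0.002,-0.03,0,0,0,0],[-0.004,-0.062,0,0,0,0],[-0.0055,-0.09,0,0,0,0],[-0.0064,-0.105,0,0,0,0],[-0.0064,-0.105,0,0,0,0]]}}

```text
time: 42.05
tool_pos: [0.5959, -0.1276, 0.2851]
ee_rot: [3.142, -0.002, 3.099]
wrist_force: [0.3, 0.1, -1.5]
width: 0.0236
finger_force: 30.0
```

Request:
{"api": "carry_out", "payload": {"commands": [[0,0,0.01,0,0,0],[0,0,0.03,0,0,0],[0,0,0.04,0,0,0],[0,0,0.04,0,0,0],[0,0,0.04,0,0,0]]}}

```text
time: 42.55
tool_pos: [0.5962, -0.1246, 0.2461]
ee_rot: [3.141, -0.0, 3.103]
wrist_force: [-0.3, -0.2, -1.4]
width: 0.0236
finger_force: 30.0
```

```bash
python3 -c "
from h import *
go(.5962,-.1254,.2263)
from bench import snapshot
t=snapshot('side');np.savez('s.npz',**t); u=snapshot('top')
for k,xy in dict(d=(.592,.155),a=(.5935,.0147)).items():
  for c in (t,u):
    try: print(k,cap(c,k,xy))
    except Exception as e: print(k,'hidden')
o,R,p,psi=st(); s=t;us=proj(s,[p-[0,0,.1233]])[0]; x0,y0=int(us[0])-40,int(us[1])-50
c=cv2.resize(s['img'][y0:y0+100,x0:x0+80,::-1],None,fx=5,fy=5,interpolation=2); cv2.imwrite('pics/q3.png',c)
"
```

```text
t 42.55 p [ 0.5962 -0.1246  0.2461] psi 3.103 tilt [-0.0003  0.0002] q6 -1.83 w 0.0236 ff 30.0 F [-0.3 -0.2 -1.4]
  shift [-0.0001 -0.0008  0.0198] rz None
d (array([0.59  , 0.1578]), -0.222, 29, 8)
d (array([0.591 , 0.1541]), 0.027, 68, 37)
a (array([0.5922, 0.0171]), -0.173, 24, 10)
a (array([0.5932, 0.0143]), -0.047, 70, 46)
```

View pics/q3.png

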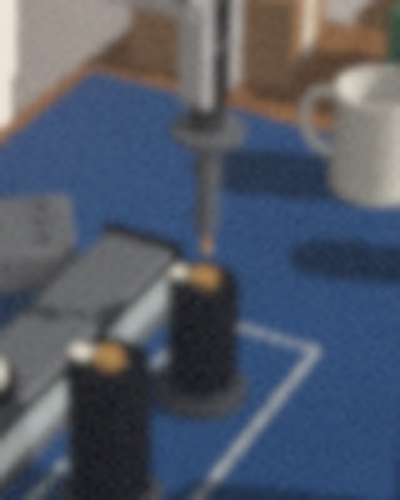

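The tip (207,245) is above B's stud (205,278). Pressing.

Request:
{"api": "carry_out", "payload": {"commands": [[0,-0.0008,0.007,0,0,0],[0,-0.0008,0.012,0,0,0],[0,-0.0008,0.016,0,0,0],[0,-0.0008,0.0185,0,0,0],[0,-0.0008,0.02,0,0,0]]}}

```text
time: 43.15
tool_pos: [0.5961, -0.1263, 0.2262]
ee_rot: [-3.142, 0.0, 3.102]
wrist_force: [-0.7, -0.1, 0.0]
width: 0.0237
finger_force: 30.0
```

Request:
{"api": "carry_out", "payload": {"commands": [[0,0,0,0,0,0],[0,0,0,0,0,0],[0,0,0,0,0,0],[0,0,0,0,0,0],[0,0,0,0,0,0]]}}

```text
time: 43.65
tool_pos: [0.5962, -0.1263, 0.2263]
ee_rot: [-3.141, 0.0, 3.102]
wrist_force: [-0.3, 1.1, 0.8]
width: 0.0237
finger_force: 30.0
```

```bash
python3 -c "
from h import *
go(.591,.154,.285)
"
```

```text
t 43.65 p [ 0.5962 -0.1263  0.2263] psi 3.102 tilt [ 0.0001 -0.0002] q6 -1.83 w 0.0237 ff 30.0 F [-0.3  1.1  0.8]
  shift [ 0.0163  0.2798 -0.0587] rz None
```

Request:
{"api": "carry_out", "payload": {"commands": [[0,0,-0.01,0,0,0],[0,0,-0.035,0,0,0],[0,0,-0.0585,0,0,0],[0.001,0.012,-0.0585,0,0,0],[0.002,0.04,-0.0585,0,0,0]]}}

```text
time: 44.15
tool_pos: [0.596, -0.087, 0.2849]
ee_rot: [-3.141, 0.001, 3.099]
wrist_force: [0.7, -0.5, -1.9]
width: 0.0238
finger_force: 30.0
```

Request:
{"api": "carry_out", "payload": {"commands": [[0.002,0.036,0,0,0,0],[0.004,0.073,0,0,0,0],[0.006,0.11,0,0,0,0],[0.008,0.146,0,0,0,0],[0.01,0.18,0,0,0,0]]}}

```text
time: 44.65
tool_pos: [0.5921, 0.0966, 0.2833]
ee_rot: [3.141, -0.002, 3.103]
wrist_force: [0.3, -0.1, -1.2]
width: 0.024
finger_force: 30.0
```

Request:
{"api": "carry_out", "payload": {"commands": [[0.002,0.03,0,0,0,0],[0.0035,0.05,0,0,0,0],[0.0043,0.0598,0,0,0,0],[0.0043,0.0598,0.02,0,0,0],[0.0043,0.0598,0.05,0,0,0]]}}

```text
time: 45.15
tool_pos: [0.5918, 0.1547, 0.2359]
ee_rot: [3.141, 0.005, 3.103]
wrist_force: [-0.1, -0.0, -2.1]
width: 0.0236
finger_force: 30.0
```

Request:
{"api": "carry_out", "payload": {"commands": [[0,0,0.015,0,0,0],[0,0,0.023,0,0,0],[0,0,0.023,0,0,0],[0,0,0.023,0,0,0],[0,0,0.023,0,0,0]]}}

```text
time: 45.65
tool_pos: [0.5918, 0.1539, 0.2135]
ee_rot: [3.141, 0.003, 3.102]
wrist_force: [-0.4, 0.3, -1.5]
width: 0.0237
finger_force: 30.0
```

```bash
python3 -c "
from h import *
go(.591,.154,.1913)
from bench import snapshot
t=snapshot('side');u=snapshot('top')
for k,xy in dict(d=(.592,.155),a=(.5935,.0147),b=(.5962,-.1254)).items():
  for c in (t,u):
    try: print(k,cap(c,k,xy))
    except Exception as e: print(k,'hidden')
o,R,p,psi=st(); print(proj(t,[p-[0,0,.1233],[.591,.154,.072]]))
s=t
h=cv2.cvtColor(s['img'],cv2.COLOR_RGB2HSV); us=proj(t,[[.591,.154,.072]])[0].astype(int); print(us)
c=cv2.resize(s['img'][us[1]-60:us[1]+40,us[0]-40:us[0]+40,::-1],None,fx=5,fy=5,interpolation=2); cv2.imwrite('pics/q4.png',c)
"
```

```text
t 45.65 p [0.5918 0.1539 0.2135] psi 3.102 tilt [0.003  0.0004] q6 -1.37 w 0.0237 ff 30.0 F [-0.4  0.3 -1.5]
  shift [0.0009 0.     0.0222] rz None
d (array([0.5898, 0.1575]), -0.162, 28, 10)
d (array([0.5857, 0.15  ]), 0.914, 25, 55)
a (array([0.5925, 0.0173]), -0.183, 25, 10)
a (array([0.593 , 0.0145]), -0.058, 69, 46)
b (array([ 0.5938, -0.12  ]), -0.286, 16, 3)
b (array([ 0.5961, -0.1253]), -0.067, 71, 45)
[[275.20535199 245.03343601]
 [275.65528367 249.54929535]]
[275 249]
```

View pics/q4.png

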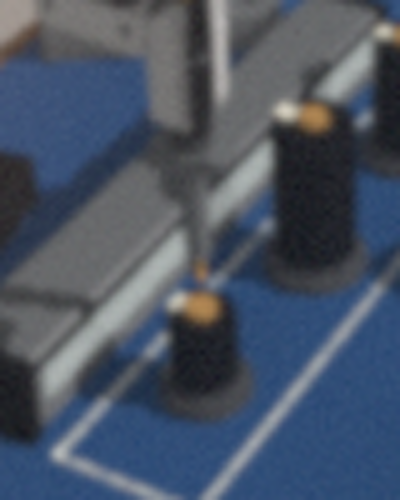

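The tip (202,275) is above D's stud (203,307). Pressing.

Request:
{"api": "carry_out", "payload": {"commands": [[0.0005,0,0.008,0,0,0],[0.0005,0,0.014,0,0,0],[0.0005,0,0.018,0,0,0],[0.0005,0,0.0205,0,0,0],[0.0005,0,0.022,0,0,0]]}}

```text
time: 46.25
tool_pos: [0.5904, 0.154, 0.1896]
ee_rot: [-3.141, -0.0, 3.102]
wrist_force: [-0.8, 0.8, 0.9]
width: 0.0235
finger_force: 30.0
```

Request:
{"api": "carry_out", "payload": {"commands": [[0,0,0,0,0,0],[0,0,0,0,0,0],[0,0,0,0,0,0],[0,0,0,0,0,0],[0,0,0,0,0,0]]}}

```text
time: 46.75
tool_pos: [0.5905, 0.154, 0.1898]
ee_rot: [-3.142, 0.0, 3.102]
wrist_force: [-1.1, -0.6, 0.8]
width: 0.0235
finger_force: 30.0
```

```bash
python3 -c "
from h import *
go(.4655,-.381,.291)
"
```

```text
t 46.75 p [0.5905 0.154  0.1898] psi 3.102 tilt [ 0.0001 -0.0001] q6 -1.37 w 0.0235 ff 30.0 F [-1.1 -0.6  0.8]
  shift [ 0.1036 -0.5395 -0.1012] rz None
```

Request:
{"api": "carry_out", "payload": {"commands": [[0,0,-0.012,0,0,0],[0,0,-0.04,0,0,0],[0,0,-0.075,0,0,0],[0,0,-0.095,0,0,0],[0.002,-0.01,-0.101,0,0,0]]}}

```text
time: 47.25
tool_pos: [0.5893, 0.1448, 0.2945]
ee_rot: [3.14, 0.006, 3.103]
wrist_force: [-0.2, -1.2, -1.2]
width: 0.0236
finger_force: 30.0
```

Request:
{"api": "carry_out", "payload": {"commands": [[0.006,-0.03,0,0,0,0],[0.013,-0.07,0,0,0,0],[0.021,-0.111,0,0,0,0],[0.029,-0.152,0,0,0,0],[0.037,-0.192,0,0,0,0]]}}

```text
time: 47.75
tool_pos: [0.5422, -0.0484, 0.2895]
ee_rot: [-3.141, -0.002, 3.101]
wrist_force: [0.4, -0.1, -1.2]
width: 0.0237
finger_force: 30.0
```

Request:
{"api": "carry_out", "payload": {"commands": [[0.008,-0.041,0,0,0,0],[0.016,-0.082,0,0,0,0],[0.024,-0.123,0,0,0,0],[0.032,-0.164,0,0,0,0],[0.039,-0.202,0,0,0,0]]}}

```text
time: 48.25
tool_pos: [0.4949, -0.2487, 0.2896]
ee_rot: [3.141, -0.002, 3.101]
wrist_force: [0.2, 0.3, -0.9]
width: 0.0237
finger_force: 30.0
```

Request:
{"api": "carry_out", "payload": {"commands": [[0.008,-0.04,0,0,0,0],[0.016,-0.08,0,0,0,0],[0.022,-0.115,0,0,0,0],[0.025,-0.13,0,0,0,0],[0.0256,-0.1355,0,0,0,0]]}}

```text
time: 48.75
tool_pos: [0.4643, -0.3823, 0.2893]
ee_rot: [3.14, -0.002, 3.099]
wrist_force: [0.3, 0.3, -1.4]
width: 0.0239
finger_force: 30.0
```

Request:
{"api": "carry_out", "payload": {"commands": [[0,0,0,0,0,0],[0,0,0,0,0,0],[0,0,0,0,0,0],[0,0,0,0,0,0],[0,0,0,0,0,0]]}}

```text
time: 49.25
tool_pos: [0.4659, -0.3802, 0.291]
ee_rot: [-3.141, 0.0, 3.103]
wrist_force: [0.1, -0.2, -1.9]
width: 0.0234
finger_force: 30.0
```

```bash
python3 -c "
from h import *
go(.4655,-.381,.1313)
from bench import snapshot
u=snapshot('top')
for k,xy in dict(d=(.592,.155),a=(.5935,.0147),b=(.5962,-.1254)).items():
    try: print(k,cap(u,k,xy))
    except Exception as e: print(k,'hidden')
"
```

```text
t 49.25 p [ 0.4659 -0.3802  0.291 ] psi 3.103 tilt [ 0.0004 -0.0003] q6 -2.31 w 0.0234 ff 30.0 F [ 0.1 -0.2 -1.9]
  shift [ 0.0005 -0.0008  0.1597] rz None
d (array([0.5908, 0.1531]), 0.041, 63, 34)
a (array([0.5931, 0.0144]), -0.047, 71, 47)
b (array([ 0.5961, -0.1254]), -0.061, 71, 45)
```

Everything stands as placed, so I'll insert the probe gently and watch the force.

Request:
{"api": "carry_out", "payload": {"commands": [[0.0005,-0.0008,0.01,0,0,0],[0.0005,-0.0008,0.025,0,0,0],[0.0005,-0.0008,0.04,0,0,0],[0.0005,-0.0008,0.055,0,0,0],[0.0005,-0.0008,0.07,0,0,0]]}}

```text
time: 49.8
tool_pos: [0.4648, -0.3816, 0.2192]
ee_rot: [3.141, -0.0, 3.102]
wrist_force: [0.4, -0.5, -1.4]
width: 0.0237
finger_force: 30.0
```

Request:
{"api": "carry_out", "payload": {"commands": [[0,0,0.018,0,0,0],[0,0,0.036,0,0,0],[0,0,0.054,0,0,0],[0,0,0.07,0,0,0],[0,0,0.08,0,0,0]]}}

```text
time: 50.3
tool_pos: [0.4643, -0.3811, 0.1382]
ee_rot: [3.14, -0.002, 3.102]
wrist_force: [0.1, 0.1, -2.5]
width: 0.0235
finger_force: 30.0
```

Request:
{"api": "carry_out", "payload": {"commands": [[0,0,0.004,0,0,0],[0,0,0.007,0,0,0],[0,0,0.009,0,0,0],[0,0,0.0095,0,0,0],[0,0,0.0095,0,0,0]]}}

```text
time: 50.8
tool_pos: [0.4652, -0.382, 0.1318]
ee_rot: [-3.141, 0.001, 3.102]
wrist_force: [-0.6, -0.5, -0.7]
width: 0.024
finger_force: 30.0
```

```bash
python3 -c "
from h import *
go(.4655,-.381,.1313)
"
```

```text
t 50.8 p [ 0.4652 -0.382   0.1318] psi 3.102 tilt [ 0.0008 -0.0009] q6 -2.31 w 0.024 ff 30.0 F [-0.6 -0.5 -0.7]
  shift [-0.0002  0.001   0.0005] rz None
```

Seated; now release and retreat.

Request:
{"api": "carry_out", "payload": {"commands": [[0,0,0.0005,0,0,0],[0,0,0.0005,0,0,0],[0,0,0.0005,0,0,0],[0,0,0.0005,0,0,0],[0,0,0.0005,0,0,0]], "jaw": 0.8}}

```text
time: 51.3
tool_pos: [0.4651, -0.3818, 0.1309]
ee_rot: [-3.141, 0.0, 3.102]
wrist_force: [0.3, 0.4, -0.2]
width: 0.0601
finger_force: 0.0
```

Request:
{"api": "carry_out", "payload": {"commands": [[0,0,0,0,0,0],[0,0,0,0,0,0],[0,0,-0.005,0,0,0],[0,0,-0.015,0,0,0],[0,0,-0.035,0,0,0]]}}

```text
time: 51.8
tool_pos: [0.4644, -0.3811, 0.165]
ee_rot: [3.139, -0.002, 3.102]
wrist_force: [0.4, -0.3, 0.3]
width: 0.0754
finger_force: 0.0
```

Request:
{"api": "carry_out", "payload": {"commands": [[0,0,-0.03,0,0,0],[0,0,-0.06,0,0,0],[0,0,-0.09,0,0,0],[0,0,-0.115,0,0,0],[0,0,-0.12,0,0,0]]}}

```text
time: 52.3
tool_pos: [0.4659, -0.3827, 0.2911]
ee_rot: [-3.136, 0.006, 3.102]
wrist_force: [-0.2, -0.5, 0.8]
width: 0.0751
finger_force: 0.0
```

Request:
{"api": "carry_out", "payload": {"commands": [[0.02,0,0,0,0,0],[0.05,0,0,0,0,0],[0.08,0,0,0,0,0],[0.1,0,0,0,0,0],[0.1,0,0,0,0,0]]}}

```text
time: 52.8
tool_pos: [0.3632, -0.3776, 0.2857]
ee_rot: [-3.141, -0.0, 3.099]
wrist_force: [1.5, 0.1, 0.6]
width: 0.0752
finger_force: 0.0
```

Request:
{"api": "carry_out", "payload": {"commands": [[0,0,0,0,0,0],[0,0,0,0,0,0],[0,0,0,0,0,0],[0,0,0,0,0,0],[0,0,0,0,0,0]]}}

```text
time: 53.3
tool_pos: [0.3655, -0.3777, 0.2854]
ee_rot: [3.141, -0.0, 3.102]
wrist_force: [-0.7, 0.3, 0.6]
width: 0.0751
finger_force: 0.0
```

```bash
python3 -c "
from h import *
from bench import snapshot
go(.4,-.38,.28)
u=snapshot('top'); s=snapshot('side')
for k,xy in dict(d=(.592,.155),a=(.5935,.0147),b=(.5962,-.1254)).items():
    try: print(k,cap(u,k,xy))
    except Exception as e: print(k,'hidden')
for c in (u,s):
    Q=cloud(c).reshape(-1,3); Q=Q[(abs(Q[:,0]-.466)<.05)&(abs(Q[:,1]+.38)<.05)]
    for a,b in((.172,.19),(.13,.17),(.104,.116)):
        T=Q[(Q[:,2]>a)&(Q[:,2]<b)]
        if len(T): print(a,((T.max(0)+T.min(0))/2).round(4),(T.max(0)-T.min(0)).round(3),len(T))
cv2.imwrite('pics/f.png',s['img'][:,:,::-1])
"
```

```text
t 53.3 p [ 0.3655 -0.3777  0.2854] psi 3.102 tilt [-0.0002  0.0003] q6 -2.44 w 0.0751 ff 0.0 F [-0.7  0.3  0.6]
  shift [-0.0345 -0.0009  0.0054] rz None
d (array([0.591, 0.154]), -0.003, 69, 34)
a (array([0.593 , 0.0145]), -0.056, 70, 46)
b (array([ 0.5961, -0.1253]), -0.055, 71, 45)
0.172 [ 0.4657 -0.3807  0.1782] [0.022 0.024 0.012] 90
0.13 [ 0.4654 -0.3747  0.1497] [0.022 0.01  0.038] 50
0.104 [ 0.4641 -0.3802  0.11  ] [0.057 0.051 0.012] 212
0.172 [ 0.466  -0.3786  0.1781] [0.021 0.025 0.009] 26
0.13 [ 0.4659 -0.3751  0.1497] [0.023 0.023 0.038] 58
0.104 [ 0.4639 -0.3746  0.11  ] [0.059 0.051 0.012] 78
```

View pics/f.png

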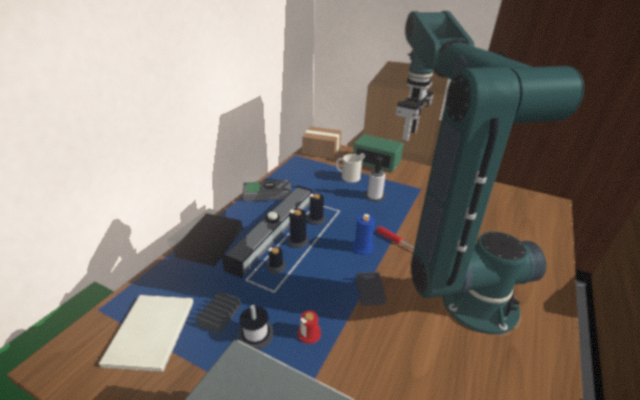

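The view shows A (298,225), B (316,207) and D (276,258) standing in the strip, the probe in its stand (377,180), and the gripper clear. Handing in.

```bash
python3 -c "
from bench import *
print(close_job())"
```

```text
the job is handed in; nothing more can be done
None
```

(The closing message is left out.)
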